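# Lock the sampler and bring the cup under the probe

### The arm

A 6-joint arm with a two-finger parallel gripper is mounted at the origin on the work surface. World frame = base frame: x ahead of the robot, y to its left, z up, the work surface at z = 0. Lengths are in m, angles in rad, forces in N, time in s.
With the tool pointing down it reaches from about 0.325 to 0.9 m from the base axis. Payload 6.1 kg.
Tool frame: the origin (TCP) lies at the very end of the fingers, on their centre line; the grasp point (between the pads) lies 19 mm behind it; z points along the fingers, y is the direction in which the jaws open and shut (so a half turn about z gives the same grasp; the last joint's range is limited). The gripper opens to 87 mm and grips with 3 to 60 N. Pads are 19 mm wide; open, the fingers measure 117 mm over their backs; the gripper's body (75 mm by 190 mm) begins 51 mm behind the grasp point.
Start: joints at [1.156, 0.22, 1.526, -0, 1.395, -0.126], TCP at [0.178, 0.599, 0.194] pointing down, gripper open.
Joint ranges: [-2.98, 2.98], [-0.91, 2.08], [0.09, 2.57], [-1.24, 4.39], [0.2, 2.65], [-2.68, 2.68]. Speed limits (rad/s): [2.57, 2.57, 3.01, 3.14, 3.14, 3.14].

### API

Orientations are given as a unit quaternion [w, x, y, z].
In Python, from station import env, vision gives the robot as it stands.
- The arm moves only by the shell command python3 -m handwheel 'ROWS' [FORCE]. ROWS is text: rows parted by semicolons, each of 5 numbers parted by spaces: the finger opening in mm, from 0 to 87, then the shift along the tool's x, y, z in mm, then the turn about the tool's z in rad. In form: grip tx ty tz turn; .... A call has 1 to 12 rows; each row is the pose to reach, as a shift and turn from the pose commanded when the call began, along the tool's axes at that moment; what a row does not reach only later rows make up. A row lasts 1/10 s, in which the tool goes at most 50 mm and 8.59 degrees, less where a joint would pass 70% of its speed; a pose out of reach is approached as far as the arm can. A call with a gripper value outside its range is refused whole. The fingers move at their own pace and stop on an object; FORCE is the grip in N (left out, the last holds). Time passes only in rows, so rows that repeat a pose let the fingers close. It gives the time, the measured TCP pose, the force and the opening at its end, in the units of the state.
- env.observe(): the state, without advancing time (a new reading comes with each control period).
- vision.snapshot(name): name is "scene" or "top" or "wrist"; returns (picture, depth): 400x640x3 uint8, red, green, blue; 400x640 float32, m along the optical axis (not along the pixel's ray), 0 where there is no reading.
- vision.camera_info(name): a dict with "fx", "fy", "cx", "cy" (pixels), "world_from_camera" (4x4, takes a point from camera to world coordinates). Camera axes: x right, y up, looking along -z (the intrinsics and any distortion apply to the point x, -y, -z); pixel columns grow to the right and rows downward; lengths in m; the calibration is good to about 2 mm. A picture is of the moment at which its call begins: read the wrist's pose just before it. camera_info takes no time and is no camera call; for the wrist camera it gives the pose at the moment of the call.
- env.finish_job(): hands the job in, once; it reports no verdict.
The state is a dict: "t": time; "q": joint angles; "qvel": joint speeds; "effort": joint torques, N m; "tcp_pos": TCP position; "tcp_rot": TCP orientation; "wrist_force": force on the tool from outside, world axes, zero at the start; "moment": the same for the moment, N m; "opening": finger opening in m.
Only numpy, scipy, OpenCV 4.12 (cv2) and the standard library are available. Lean on these libraries where they do the work, as an engineer would, in place of code of your own. Each camera call takes 0.05 s, during which the arm holds its last target.

### The job

Lock the little sampler to the bench: take the T-key from its parking block, pass its foot through the slot of the sampler's lock block until its collar sits down on the block, give it a quarter turn so that it holds, and let go. Then swing the sprung advance lever until the carousel comes up against its stop, with the cup under the probe, and let the lever go back to rest. Do not force the lever beyond the stop, do not turn the carousel by hand, and leave the bottle, the jar, the beaker and the dish where they stand.

Things in the scene. Friction and masses are not known exactly. Their poses are not given: they have to be found in the camera images.
- sampler: Fixed bench sampler: white round deck 256 mm across, 20 mm high, with a 70 mm wide tongue along its own +y that carries the aluminium lock block. Origin on the bench, on the vertical axis about which carousel and lever turn; z up. Its place and yaw vary.
- slot (a point): Middle of the slot's mouth, on top of the lock block (50 x 50 mm, top 45 mm above the bench, 175 mm along the sampler's +y). Slot 30 mm long along the sampler's x, 11 mm wide along its y, through a 6 mm plate; below is a cavity 36 x 36 mm, 20 mm high, in which the key's foot turns freely. Axes as the sampler's.
- key: Loose steel T-key, about 80 g, upright. Origin mid underside, z up. Foot bar 26 (its x) x 8 (y) x 7 mm high; shaft 7.6 mm thick; collar 24 mm across, 18 to 23 mm up; black handle bar 44 (its x, like the foot) x 12 mm (y), 38 to 54 mm up. Home, with collar on the block, its origin is 18 mm below the slot's mouth, the foot 5 mm clear below the plate. It may enter and turn either way.
- key_grip (a point): Middle of the key's handle bar, 46 mm above the key's origin; axes as the key's.
- holder: Fixed grey parking block, 70 x 56 x 25 mm; the key's foot hangs in its 31 x 12.5 mm slot (long along the block's x), the collar on its top, so the key's origin is 7 mm above the bench. Origin mid underside. It stands left or right of the sampler, having swapped places with a grey tip box 85 x 60 x 44 mm.
- lever: Steel lever hinged on the sampler's axis; origin there at bench level, x along the arm to the grip. Swings counter-clockwise seen from above; a spring pulls it back, 1.5 N at the grip at rest, +2.5 N per rad. After 0.15 to 0.45 rad it picks up the carousel's dog (1.5 N more) and carries it to the stop post, 0.75 to 1.05 rad from rest, set anew each time: a hard rise of force. It returns alone.
- lever_grip (a point): Top centre of the lever's upright black grip: a round post 14 mm thick, 145 mm from the axis, 29 to 77 mm above the bench. The arm below it is 20 mm wide, 24 to 29 mm above the bench. Axes as the lever's.
- carousel: Grey disc 190 mm across, 34 to 44 mm above the bench, turning with friction on the sampler's axis; it stays where it is left. A steel dog sticks out 19 mm from its rim. It carries one tall white cup and seven flat plugs 4 mm high. Origin on the axis at bench level. Moved by the lever only, not touched.
- cup (a point): Centre of the cup's mouth: the only tall thing on the carousel's places, 22 mm across, 30 mm high, mouth 74 mm above the bench, 75 mm from the axis.
- probe_tip (a point): Lower end of the thin upright probe, 82 mm above the bench, 75 mm from the axis, hung from an arm on a grey column (top 125 mm above the bench, 117 mm from the axis) fixed to the same ring segment as the short rubber-sleeved stop post. With the dog against the post, the cup's mouth is right under this point.
- reagent: White plastic bottle, 52 mm across, 110 mm high, loose; origin at the middle of its underside. To be left alone.
- jar: Small amber jar, 44 mm across, 50 mm high, loose; origin at the middle of its underside. To be left alone.
- beaker: Glass beaker, 60 mm across, 70 mm high, loose; origin at the middle of its underside. To be left alone.
- dish: Flat clear dish, 90 mm across, 14 mm high, loose; origin at the middle of its underside. To be left alone.
Not all that is in view belongs to the job. Leave any blue look-alike of the key alone.

How it is judged:
By the outcome, as a careful person would: the job done as asked, in the order asked, and still so for the second after the job is handed in, with the robot touching nothing.
It also fails if it takes over 67 s, if anything falls off the work surface, if the arm or the gripper's body presses on something with over 40 N, if the wrist force passes 120 N, or if a joint passes its speed limit or range.

## Working session

There is one attempt and no reset: what is moved stays moved. The work goes in short steps, Python scripts to look and compute and a shell command to move; the robot and the scene stay as the last step left them, time stands still between calls to the robot, and variables do not carry over. Pictures are saved under pics/ and viewed, and the job is handed in when it is done.

```bash
ls; mkdir -p pics; python3 - <<'E'
from station import env, vision
import cv2, numpy as np
print(env.observe())
for n in ("scene","top","wrist"):
    ci=vision.camera_info(n)
    p,d=vision.snapshot(n)
    cv2.imwrite(f"pics/{n}0.png",p[:,:,::-1]); np.save(f"pics/{n}0.npy",d)
    np.savez(f"pics/{n}0.npz",d=d,p=p,**{k:np.array(v) for k,v in ci.items()})
    print(n,ci)
E
```

```text
pics
{'t': 0.0, 'q': array([ 1.15588866e+00,  2.21263542e-01,  1.52764261e+00,  7.33672273e-06,
        1.39469331e+00, -1.26115353e-01]), 'qvel': array([-6.25999195e-05, -1.50932866e-03, -9.02701255e-04,  1.52412922e-03,
       -1.59833435e-03,  1.28115678e-04]), 'effort': array([-6.71365178e-04, -4.94608855e+01, -3.87371492e+01,  6.98213372e-02,
        5.73361886e-02, -1.83404295e-04]), 'tcp_pos': array([0.17772483, 0.59847417, 0.19279747]), 'tcp_rot': array([-2.71614554e-04,  1.43895466e-01,  9.89592385e-01, -9.65952767e-04]), 'wrist_force': array([ 0.29762281,  0.10333455, -0.64119826]), 'moment': array([ 0.01522992,  0.01694618, -0.05073584]), 'opening': 0.08696594665159983}
scene {'fx': 412.9068898742591, 'fy': 412.9068898742591, 'cx': 326.9669348798863, 'cy': 200.83868532951985, 'world_from_camera': array([[-0.89824287, -0.35114927,  0.26429896,  0.86452355],
       [ 0.43917204, -0.74034681,  0.50893469,  0.55226479],
       [ 0.01696084,  0.57321966,  0.81922619,  0.89900302],
       [ 0.        ,  0.        ,  0.        ,  1.        ]])}
top {'fx': 370.14293767627754, 'fy': 370.14293767627754, 'cx': 318.71320321861526, 'cy': 192.63304324433687, 'world_from_camera': array([[ 0.01895448,  0.98176168, -0.18916852,  0.37930063],
       [-0.99971314,  0.02138082,  0.01079367,  0.04839945],
       [ 0.01464139,  0.18890966,  0.98188531,  1.07172974],
       [ 0.        ,  0.        ,  0.        ,  1.        ]])}
wrist {'fx': 339.70092281181604, 'fy': 339.70092281181604, 'cx': 320.59663361421025, 'cy': 199.88649250868738, 'world_from_camera': array([[ 2.84214706e-01, -9.26923771e-01, -2.45019029e-01,
         1.10150246e-01],
       [ 9.58760452e-01,  2.74608917e-01,  7.32689506e-02,
         6.18276761e-01],
       [-6.30321855e-04, -2.55738668e-01,  9.66745745e-01,
         3.83475181e-01],
       [ 0.00000000e+00,  0.00000000e+00,  0.00000000e+00,
         1.00000000e+00]])}
```

View pics/top0.png

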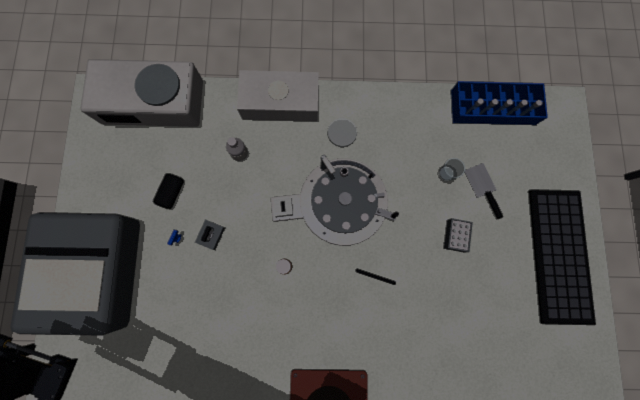

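View pics/scene0.png

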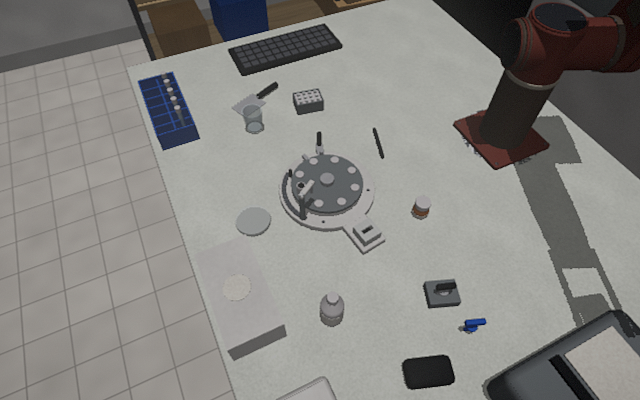

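View pics/wrist0.png

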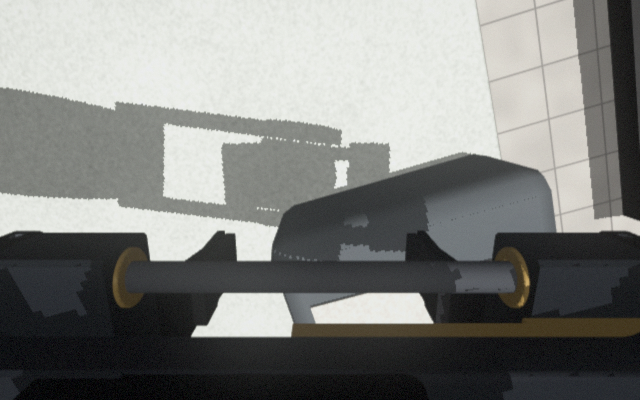

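The top view shows the sampler deck at (345,202), the lock block at (284,207), the grey holder with the black-handled key at (210,235) and the blue look-alike at (175,237). The tip box is at (459,235), the bottle at (235,149), the jar at (284,266), the dish at (342,133) and the beaker at (450,171). I'll look closer.

```bash
cat > h.py <<'E'
import numpy as np, cv2
from scipy.spatial.transform import Rotation as R
class Cam:
    def __init__(s,f):
        z=np.load(f); s.d=z['d']; s.p=z['p']; s.T=z['world_from_camera']; s.f=float(z['fx']); s.cx=float(z['cx']); s.cy=float(z['cy'])
    def ray(s,u,v):
        return s.T[:3,:3]@np.array([(u-s.cx)/s.f,-(v-s.cy)/s.f,-1.])
    def atz(s,u,v,z):
        r=s.ray(u,v); o=s.T[:3,3]; return o+r*(z-o[2])/r[2]
    def dep(s,u,v):
        return s.T[:3,3]+s.ray(u,v)*s.d[int(round(v)),int(round(u))]
    def proj(s,P):
        c=s.T[:3,:3].T@(np.asarray(P)-s.T[:3,3]); return s.cx+s.f*c[0]/-c[2], s.cy-s.f*c[1]/-c[2]
    def cloud(s):
        v,u=np.mgrid[0:400,0:640]; 
        r=np.stack([(u-s.cx)/s.f,-(v-s.cy)/s.f,-np.ones_like(u)],-1)*s.d[...,None]
        return r@s.T[:3,:3].T+s.T[:3,3]
    def crop(s,u0,v0,u1,v1,k,fn,g=1.0):
        c=s.p[v0:v1,u0:u1,::-1]; c=np.clip(255*(c/255.)**g,0,255).astype(np.uint8)
        cv2.imwrite(fn,cv2.resize(c,None,fx=k,fy=k,interpolation=cv2.INTER_CUBIC))
def snap(name,tag):
    from station import env,vision
    ci=vision.camera_info(name); p,d=vision.snapshot(name)
    f=f"pics/{name}{tag}.npz"; np.savez(f,d=d,p=p,**{k:np.array(v) for k,v in ci.items()})
    return Cam(f)
def toolaxes(o):
    q=o['tcp_rot']; return R.from_quat([q[1],q[2],q[3],q[0]]).as_matrix()
E
python3 - <<'E'
from h import *
t=Cam("pics/top0.npz"); s=Cam("pics/scene0.npz")
t.crop(260,145,410,250,5,"pics/t_s.png",.6)
t.crop(155,205,235,265,8,"pics/t_h.png",.6)
s.crop(265,120,395,255,5,"pics/s_s.png",.6)
s.crop(410,265,500,345,7,"pics/s_h.png",.6)
E
```

```text
(no output)
```

View pics/t_s.png

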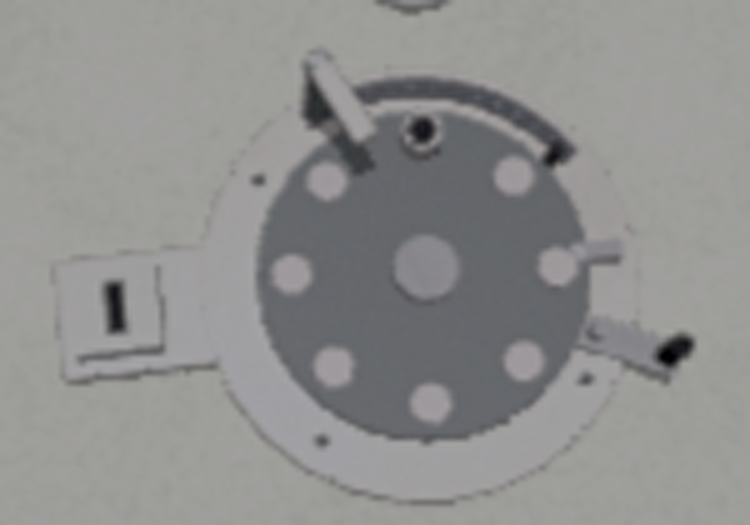

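View pics/t_h.png

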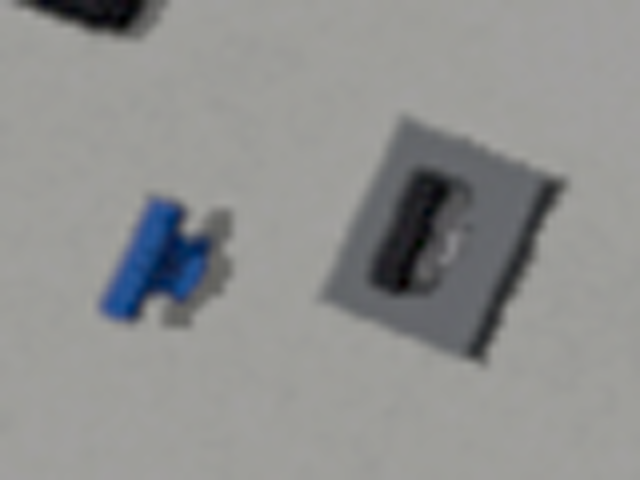

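View pics/s_s.png

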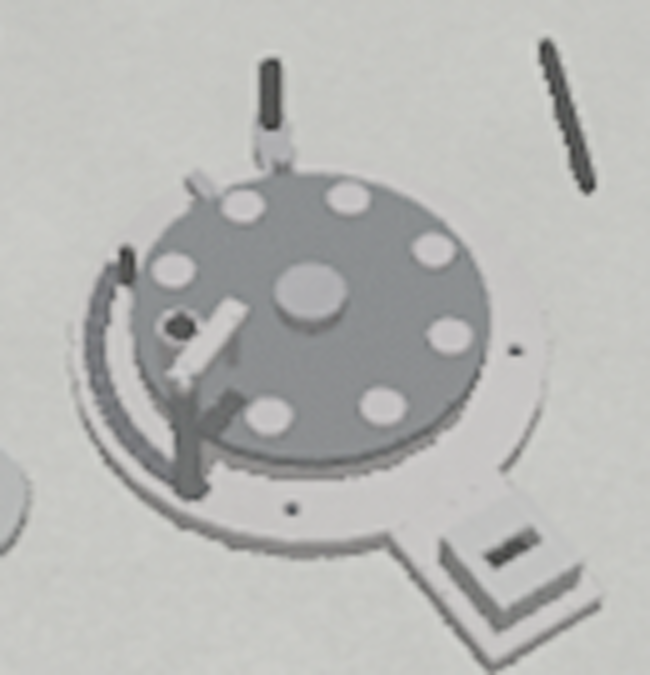

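View pics/s_h.png

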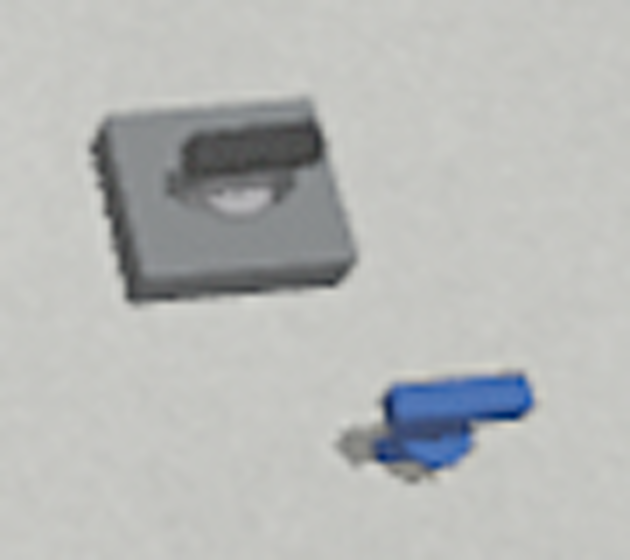

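Candidates for the key: the black bar with a steel collar standing on the grey holder at top (206,234), and the blue look-alike lying at (175,237), scene (472,325). The black pen at (376,276) and the phone at (168,190) are neither. I choose the one on the holder; the crop shows its black bar with the steel collar beneath. Next I measure everything.

```bash
python3 - <<'E'
from h import *
np.set_printoptions(precision=4,suppress=True)
t=Cam("pics/top0.npz"); s=Cam("pics/scene0.npz")
def T(x,y,z,o,k,c): u=o[0]+(x+.5)/k-.5; v=o[1]+(y+.5)/k-.5; return c.atz(u,v,z)
th=lambda x,y,z:T(x,y,z,(155,205),8,t)
ts=lambda x,y,z:T(x,y,z,(260,145),5,t)
ss=lambda x,y,z:T(x,y,z,(265,120),5,s)
sh=lambda x,y,z:T(x,y,z,(410,265),7,s)
# key handle ends (top face)
a,b=th(432,178,.061),th(388,290,.061); print("key top",(a+b)/2,np.linalg.norm(a-b),"ang",np.degrees(np.arctan2(*(a-b)[1::-1])))
a,b=sh(192,145,.061),sh(317,132,.061); print("key scene",(a+b)/2,np.linalg.norm(a-b),"ang",np.degrees(np.arctan2(*(a-b)[1::-1])))
# holder corners top
for n,f,P in(("top",th,[(406,118),(564,182),(480,355),(322,298)]),("scene",sh,[(105,120),(308,98),(355,260),(135,283)])):
    q=np.array([f(x,y,.025) for x,y in P]); print("holder",n,q.mean(0),np.linalg.norm(q-np.roll(q,-1,0),axis=1),[np.degrees(np.arctan2(*(q[(i+1)%4]-q[i])[1::-1])) for i in range(4)])
# slot
print("slot top",ts(116,307,.045),"scene",ss(511,547,.045))
print("axis top hub", ts(426,268,.050),"scene",ss(311,291,.05))
# lever grip top
print("grip",ts(683,343,.077),ss(271,63,.077))
print("cup",ts(423,131,.074),ss(180,325,.074))
print("dog",ts(620,249,.039),"post",ts(560,152,.05), "plug opp",ts(431,403,.048))
print(t.dep(346,199),s.dep(327,178))
E
```

```text
key top [0.4538 0.3411 0.061 ] 0.03991618086128607 ang -17.425706726528716
key scene [0.4573 0.3427 0.061 ] 0.04015455628421876 ang -19.438751940848597
holder top [0.4553 0.3399 0.025 ] [0.061  0.0658 0.0594 0.0682] [np.float64(-110.59163312672901), np.float64(157.5405866702434), np.float64(71.73999623032728), np.float64(-20.945458385466885)]
holder scene [0.4584 0.344  0.025 ] [0.0684 0.0556 0.0716 0.0552] [np.float64(160.87395568887558), np.float64(69.30617459387372), np.float64(-19.620136997956624), np.float64(-113.98659589834422)]
slot top [0.5368 0.137  0.045 ] scene [0.5385 0.1375 0.045 ]
axis top hub [ 0.5618 -0.0363  0.05  ] scene [ 0.5588 -0.0413  0.05  ]
grip [ 0.5186 -0.1741  0.077 ] [ 0.5185 -0.1749  0.077 ]
cup [ 0.6349 -0.0322  0.074 ] [ 0.6362 -0.0332  0.074 ]
dog [ 0.5772 -0.1477  0.039 ] post [ 0.6305 -0.1122  0.05  ] plug opp [ 0.4862 -0.0397  0.048 ]
[ 0.5585 -0.0391  0.0567] [ 0.5617 -0.0345  0.0586]
```

```bash
cat >> h.py <<'E'
def plan(target,ang_y=None):
    """print shift in tool axes (mm) to target TCP and turn so tool y lies along ang_y (deg, mod 180)"""
    from station import env
    o=env.observe(); A=toolaxes(o); d=A.T@(np.array(target)-o['tcp_pos'])*1000
    y=np.degrees(np.arctan2(A[1,1],A[0,1])); 
    print("tcp",o['tcp_pos'].round(4),"yang %.2f"%y,"xang %.2f"%np.degrees(np.arctan2(A[1,0],A[0,0])),"tilt",A[:,2].round(4),"q",o['q'].round(3),"t %.2f"%o['t'])
    print("shift",d.round(1))
    if ang_y is not None:
        w=-(((ang_y-y)+90)%180-90)  # tool z down: positive turn = clockwise seen from above
        print("turn rad",round(np.radians(w),4))
E
python3 - <<'E'
from h import *
plan([.456,.342,.15],71)
E
```

```text
tcp [0.1778 0.5986 0.1931] yang 73.45 xang 163.45 tilt [-6.0e-04 -1.4e-03 -1.0e+00] q [ 1.156  0.221  1.527  0.     1.395 -0.126] t 0.15
shift [-339.8 -166.7   43.3]
turn rad 0.0428
```

```bash
python3 -m handwheel '40 -45 -22 0 0; 40 -90 -44 0 0.02; 40 -135 -66 0 0.04; 40 -180 -88 0 0.04; 40 -225 -110 0 0.04; 40 -270 -132 0 0.04; 40 -315 -154 10 0.04; 40 -350 -166 20 0.04; 40 -380 -167 40 0.04; 40 -380 -167 40 0.04; 40 -380 -167 40 0.04'; python3 - <<'E'
from h import *
plan([.456,.342,.15],71)
w=snap("wrist","1"); cv2.imwrite("pics/wrist1.png",w.p[:,:,::-1])
print(w.proj([.456,.342,.061]))
E
```

```text
t: 1.25
tcp_pos: [0.4942, 0.3301, 0.1528]
tcp_rot: [-0.001, 0.164, 0.986, -0.001]
wrist_force: [-0.4, 1.6, 0.5]
opening: 0.0399
tcp [0.4942 0.3301 0.1528] yang 71.07 xang 161.07 tilt [-2.5e-03 -8.0e-04 -1.0e+00] q [ 0.456  0.182  1.65   0.     1.313 -0.784] t 1.25
shift [40.  -1.2  2.9]
turn rad 0.0013
(np.float64(319.8048358542823), np.float64(148.2996498568216))
```

View pics/wrist1.png

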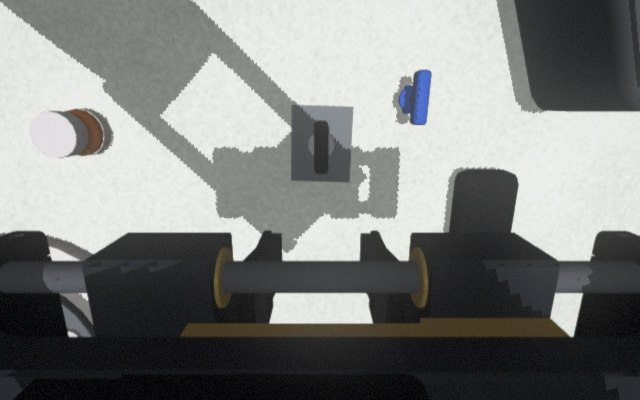

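The wrist view shows the key's black bar at (321,147) on the holder, within 1 px of my projected estimate, and the blue look-alike at (421,97). I'll refine from a crop.

```bash
python3 - <<'E'
from h import *
w=Cam("pics/wrist1.npz"); w.crop(270,95,370,190,8,"pics/w1c.png",.8)
E
```

```text
(no output)
```

View pics/w1c.png

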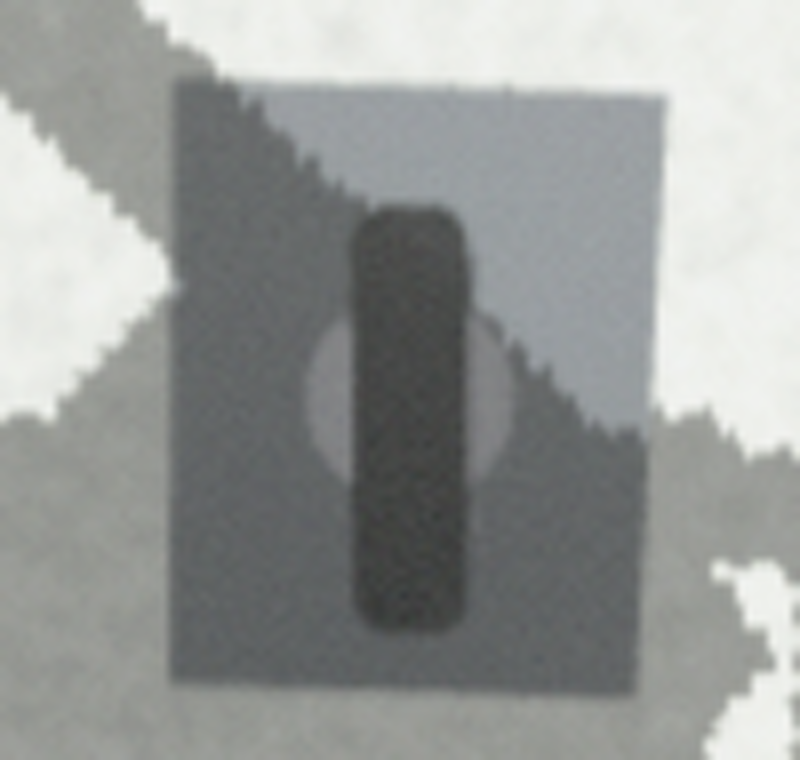

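```bash
python3 - <<'E'
from h import *
np.set_printoptions(precision=4,suppress=True)
w=Cam("pics/wrist1.npz")
f=lambda x,y,z:w.atz(270+(x+.5)/8-.5,95+(y+.5)/8-.5,z)
a,b=f(410,205,.061),f(411,630,.061); print((a+b)/2,np.linalg.norm(a-b),np.degrees(np.arctan2(*(a-b)[1::-1])))
q=np.array([f(*p,.025) for p in[(178,82),(664,96),(637,694),(172,684)]]); print(q.mean(0),np.linalg.norm(q-np.roll(q,-1,0),axis=1),[np.degrees(np.arctan2(*(q[(i+1)%4]-q[i])[1::-1])) for i in range(4)])
c=(a+b)/2; c[2]=.035
plan(c,71)
E
```

```text
[0.4555 0.3431 0.061 ] 0.04358947565230889 161.25772486612755
[0.4564 0.3431 0.025 ] [0.0549 0.0689 0.0555 0.0692] [np.float64(69.51948772752533), np.float64(-20.203702872641138), np.float64(-110.13923246640344), np.float64(159.2853439650982)]
tcp [0.4941 0.331  0.1537] yang 71.15 xang 161.15 tilt [-0.0012 -0.0001 -1.    ] q [ 0.457  0.18   1.65   0.     1.313 -0.785] t 1.30
shift [ 40.3  -0.9 118.8]
turn rad 0.0027
```

```bash
python3 -m handwheel '40 20 -1 0 0; 40 40 -1 20 0; 40 40 -1 50 0; 40 40 -1 80 0; 40 40 -1 105 0; 40 40 -1 118 0; 40 40 -1 118 0' 20; python3 -m handwheel '40 0 0 0 0; 10 0 0 0 0; 10 0 0 0 0;8 0 0 0 0; 8 0 0 0 0; 8 0 0 0 0;8 0 0 0 0' 25; python3 - <<'E'
from h import *
plan([.4555,.3431,.035],71)
E
```

```text
t: 2.0
tcp_pos: [0.4546, 0.3429, 0.0347]
tcp_rot: [-0.001, 0.163, 0.987, -0.001]
wrist_force: [-0.3, -0.1, -1.1]
opening: 0.04
t: 2.7
tcp_pos: [0.4565, 0.3427, 0.0359]
tcp_rot: [-0.0, 0.164, 0.987, -0.0]
wrist_force: [0.3, -0.6, 0.2]
opening: 0.0092
tcp [0.4565 0.3427 0.0359] yang 71.16 xang 161.16 tilt [-1.e-04 -0.e+00 -1.e+00] q [ 0.506  0.259  1.797 -0.     1.086 -0.736] t 2.70
shift [1.1 0.  0.9]
turn rad 0.0027
```

```bash
python3 -m handwheel '5 0 0 0 0; 5 0 0 0 0; 5 0 0 0 0' 25; python3 - <<'E'
from h import *
w=snap("wrist","2"); cv2.imwrite("pics/wrist2.png",w.p[:,:,::-1])
s=snap("scene","2"); s.crop(400,230,500,330,7,"pics/s2.png",.6)
E
```

```text
t: 3.0
tcp_pos: [0.4565, 0.3427, 0.0359]
tcp_rot: [-0.0, 0.164, 0.987, -0.0]
wrist_force: [0.1, 1.0, -0.7]
opening: 0.0053
```

View pics/wrist2.png

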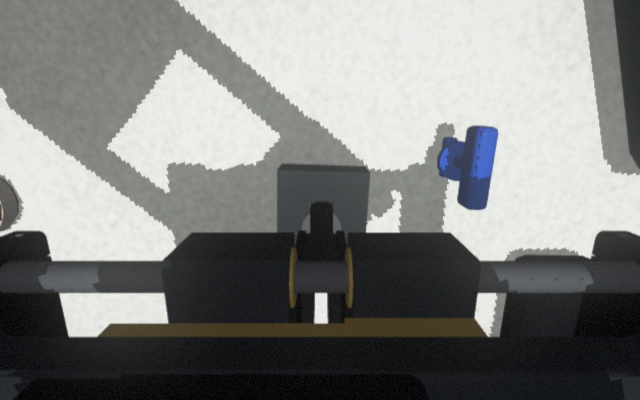

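View pics/s2.png

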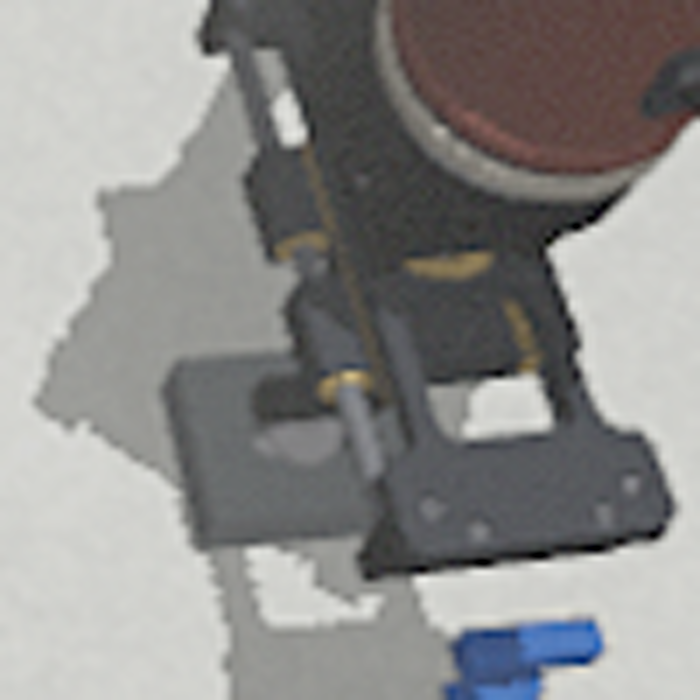

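```bash
python3 - <<'E'
from h import *
w=Cam("pics/wrist2.npz"); w.crop(260,150,380,330,4,"pics/w2c.png",.45)
from station import env; o=env.observe(); A=toolaxes(o); 
for y in (-6,6,-2.6,2.6):
  for x in (-9.5,9.5,22):
    for z in (-19,-26): print(y,x,z,np.round(w.proj(o['tcp_pos']+A@np.array([x,y,z])/1000),1))
print(w.d[200:260:6,316:328:3])
print(w.d[240,290:352:3])
E
```

```text
-6 -9.5 -19 [310.5 260.7]
-6 -9.5 -26 [310.1 266.4]
-6 9.5 -19 [310.2 228. ]
-6 9.5 -26 [309.8 232.5]
-6 22 -19 [310.1 205.4]
-6 22 -26 [309.7 209.2]
6 -9.5 -19 [332.4 260.7]
6 -9.5 -26 [332.8 266.4]
6 9.5 -19 [332.7 228. ]
6 9.5 -26 [333.2 232.5]
6 22 -19 [332.9 205.4]
6 22 -26 [333.4 209.2]
-2.6 -9.5 -19 [316.7 260.7]
-2.6 -9.5 -26 [316.5 266.4]
-2.6 9.5 -19 [316.6 228. ]
-2.6 9.5 -26 [316.5 232.5]
-2.6 22 -19 [316.5 205.4]
-2.6 22 -26 [316.4 209.2]
2.6 -9.5 -19 [326.2 260.7]
2.6 -9.5 -26 [326.4 266.4]
2.6 9.5 -19 [326.3 228. ]
2.6 9.5 -26 [326.6 232.5]
2.6 22 -19 [326.5 205.4]
2.6 22 -26 [326.7 209.2]
[[0.20862517 0.20761164 0.20892838 0.20900376]
 [0.17588583 0.17583072 0.17525251 0.17533997]
 [0.17297924 0.17282528 0.17255458 0.17240936]
 [0.17461999 0.17285168 0.173809   0.1748528 ]
 [0.17556967 0.17525797 0.17515013 0.17537156]
 [0.17580786 0.1755511  0.17591459 0.17482062]
 [0.17711698 0.17623633 0.17480184 0.17705217]
 [0.17646497 0.17650464 0.17676625 0.17704055]
 [0.17693906 0.17719263 0.17860614 0.17857894]
 [0.17873776 0.17936121 0.1797587  0.1776581 ]]
[0.08722893 0.09111374 0.15808284 0.15777205 0.15809682 0.16195752
 0.16270289 0.16180801 0.16184284 0.17836191 0.17733724 0.17763022
 0.16222712 0.1623437  0.16259593 0.16166867 0.1585525  0.15819472
 0.15717436 0.21633148 0.08604915]
```

View pics/w2c.png

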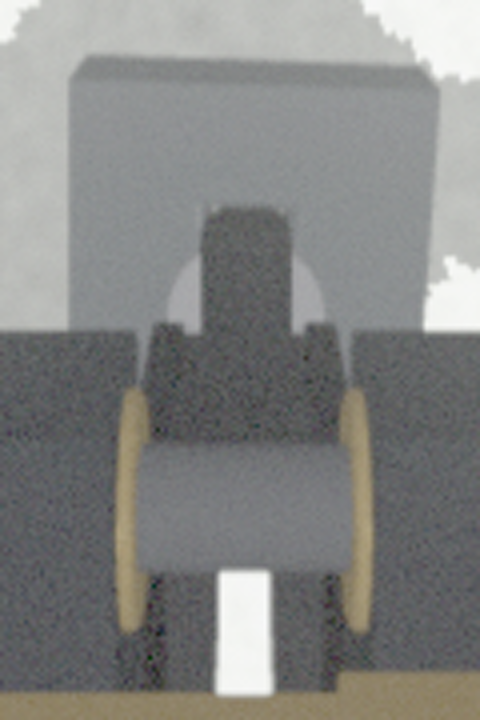

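```bash
python3 -m handwheel '0 0 0 0 0; 0 0 0 0 0; 0 0 0 0 0; 0 0 0 0 0' 25; python3 - <<'E'
from h import *
w=snap("wrist","3"); w.crop(260,150,380,330,4,"pics/w3c.png",.45)
print(w.d[240,290:352:3])
E
```

```text
t: 3.5
tcp_pos: [0.4565, 0.3428, 0.0359]
tcp_rot: [-0.0, 0.164, 0.987, 0.0]
wrist_force: [0.4, 0.4, -0.6]
opening: 0.0004
[0.08633734 0.08635201 0.08695366 0.08665529 0.09191813 0.1586072
 0.15811314 0.16258995 0.1614916  0.1628035  0.1624013  0.1625017
 0.16292918 0.16250765 0.15800737 0.15846457 0.1582594  0.08669809
 0.08615541 0.08613881 0.08670718]
```

View pics/w3c.png

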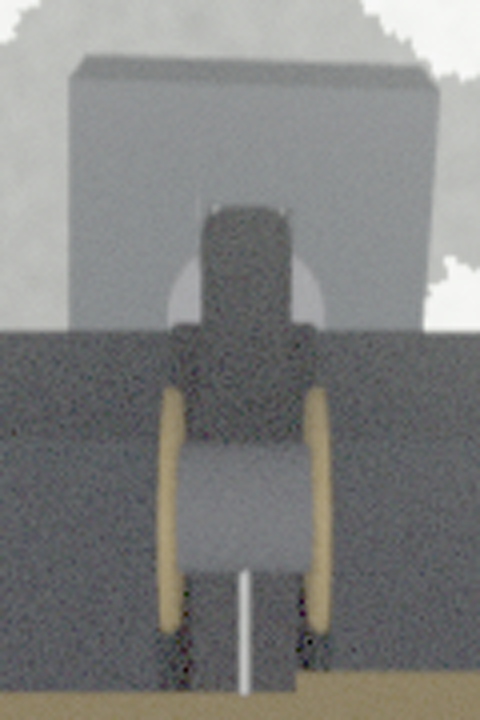

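```bash
python3 - <<'E'
from h import *
np.set_printoptions(precision=4,suppress=True)
from station import env; o=env.observe(); A=toolaxes(o)
w=Cam("pics/wrist3.npz"); C=w.cloud()
print("bench",C[100:110,60:70].reshape(-1,3).mean(0),"holder",C[180:190,300:340].reshape(-1,3).mean(0),"bar",C[208:225,315:328].reshape(-1,3).mean(0))
for v in range(200,262,4):
    P=C[v,318:324].mean(0); print(v,P,"tool",(A.T@(P-o['tcp_pos'])*1000).round(1))
for n in("wrist0","wrist1"):
    w=Cam(f"pics/{n}.npz");print(n,w.T[2,3],w.d[236,[228,235,265,270]], w.d[255,[210,228,265,425]])
E
```

```text
bench [0.334  0.2119 0.0018] holder [0.4306 0.3505 0.0262] bar [0.4394 0.3483 0.0604]
200 [0.4404 0.3477 0.0243] tool [16.9 -0.5 11.6]
204 [0.4349 0.3496 0.0543] tool [ 22.6  -0.6 -18.4]
208 [0.4356 0.3493 0.0594] tool [ 21.9  -0.6 -23.4]
212 [0.4374 0.3487 0.0601] tool [ 20.   -0.6 -24.1]
216 [0.4395 0.348  0.0599] tool [ 17.8  -0.6 -24. ]
220 [0.4414 0.3474 0.0603] tool [ 15.8  -0.6 -24.3]
224 [0.4434 0.3467 0.0607] tool [ 13.7  -0.6 -24.7]
228 [0.4453 0.346  0.0609] tool [ 11.6  -0.6 -24.9]
232 [0.4476 0.3453 0.0605] tool [  9.3  -0.6 -24.5]
236 [0.4466 0.3456 0.069 ] tool [ 10.3  -0.6 -33.1]
240 [0.4466 0.3456 0.0743] tool [ 10.3  -0.6 -38.4]
244 [0.4466 0.3456 0.0792] tool [ 10.3  -0.6 -43.2]
248 [0.4467 0.3456 0.0838] tool [ 10.2  -0.6 -47.8]
252 [0.4471 0.3454 0.0871] tool [  9.7  -0.6 -51.2]
256 [0.448  0.3451 0.0893] tool [  8.8  -0.6 -53.4]
260 [0.4492 0.3447 0.0908] tool [  7.6  -0.6 -54.8]
wrist0 0.3834751812065399 [0.1679 0.4089 0.4091 0.4087] [0.1449 0.1606 0.4164 0.1462]
wrist1 0.34350600572796 [0.0909 0.3665 0.164  0.1671] [0.0783 0.0893 0.1458 0.0799]
```

```bash
python3 - <<'E'
from h import *
np.set_printoptions(precision=4,suppress=True)
w=Cam("pics/wrist1.npz"); C=w.cloud()
tcp=np.array([.4942,.3301,.1533]); from station import env; A=toolaxes(env.observe())
for u in (262,268,272,366,372,378):
  for v in range(226,262,5):
    P=C[v,u]; print(u,v,"tool",((A.T@(P-tcp))*1000).round(1))
w.crop(220,215,430,340,3,"pics/w1d.png",.45)
s=snap("scene","3"); s.crop(380,200,520,320,5,"pics/s3.png",.5)
t=snap("top","3"); t.crop(155,190,255,265,8,"pics/t3.png",.5)
E
```

```text
262 226 tool [-48.9 -63.1 153.4]
262 231 tool [-54.9 -63.5 154.3]
262 236 tool [ 11.6 -28.6 -36.2]
262 241 tool [ 11.9 -27.4 -43.5]
262 246 tool [ 11.8 -26.4 -49.2]
262 251 tool [ 11.3 -25.7 -53.6]
262 256 tool [ 10.2 -25.3 -56.3]
262 261 tool [  33.6  -15.  -111.8]
268 226 tool [-48.6 -56.5 152.5]
268 231 tool [ 11.7 -26.8 -29.2]
268 236 tool [ 12.  -25.6 -37.1]
268 241 tool [ 10.7 -25.2 -40.3]
268 246 tool [ 10.2 -24.4 -45.2]
268 251 tool [  9.9 -23.7 -50.2]
268 256 tool [ 10.1 -22.8 -56.1]
268 261 tool [  33.5  -13.5 -111.4]
272 226 tool [-49.2 -52.5 154.1]
272 231 tool [-54.7 -52.7 153.7]
272 236 tool [ 10.5 -24.3 -33.2]
272 241 tool [ 10.3 -23.4 -39.3]
272 246 tool [ 10.4 -22.5 -45.7]
272 251 tool [ 10.3 -21.8 -51.1]
272 256 tool [  9.4 -21.3 -54.5]
272 261 tool [  33.2  -12.6 -110.8]
366 226 tool [-49.5  48.1 154.9]
366 231 tool [-54.3  48.  152.6]
366 236 tool [ 10.   22.1 -32. ]
366 241 tool [ 10.   21.2 -38.7]
366 246 tool [ 10.3  20.3 -45.6]
366 251 tool [ 10.1  19.7 -50.8]
366 256 tool [  8.7  19.4 -53. ]
366 261 tool [  32.8   11.3 -110.1]
372 226 tool [-49.2  54.4 154. ]
372 231 tool [ 11.7  25.4 -29.4]
372 236 tool [ 11.7  24.4 -36.4]
372 241 tool [ 10.2  24.  -39.1]
372 246 tool [ 10.3  23.1 -45.5]
372 251 tool [ 10.1  22.3 -50.8]
372 256 tool [ 10.   21.6 -55.9]
372 261 tool [  33.5   12.6 -111.6]
378 226 tool [-49.3  60.9 154.2]
378 231 tool [ 11.7  28.4 -29.4]
378 236 tool [ 11.5  27.4 -35.8]
378 241 tool [ 11.6  26.2 -42.7]
378 246 tool [ 11.4  25.3 -48.3]
378 251 tool [ 10.6  24.8 -52. ]
378 256 tool [ 10.4  24.  -56.7]
378 261 tool [  32.9   14.3 -110.3]
```

View pics/w1d.png

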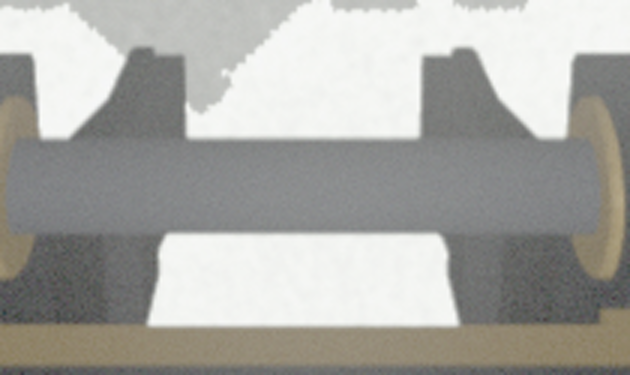

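View pics/s3.png

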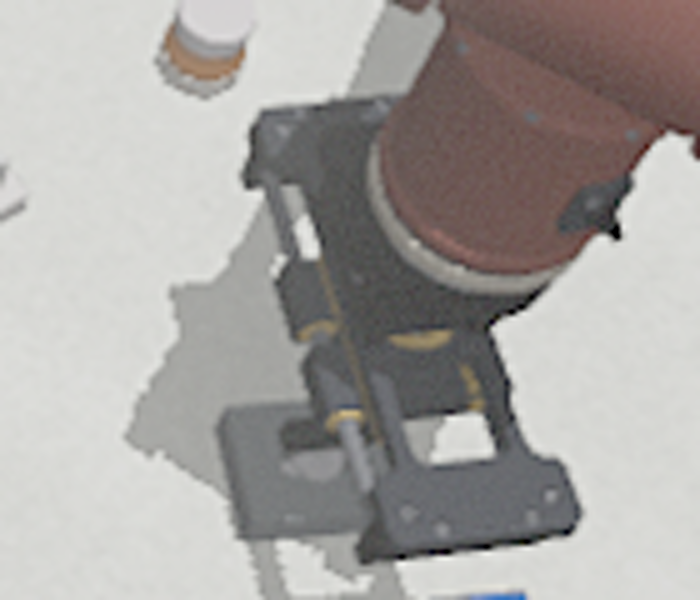

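View pics/t3.png

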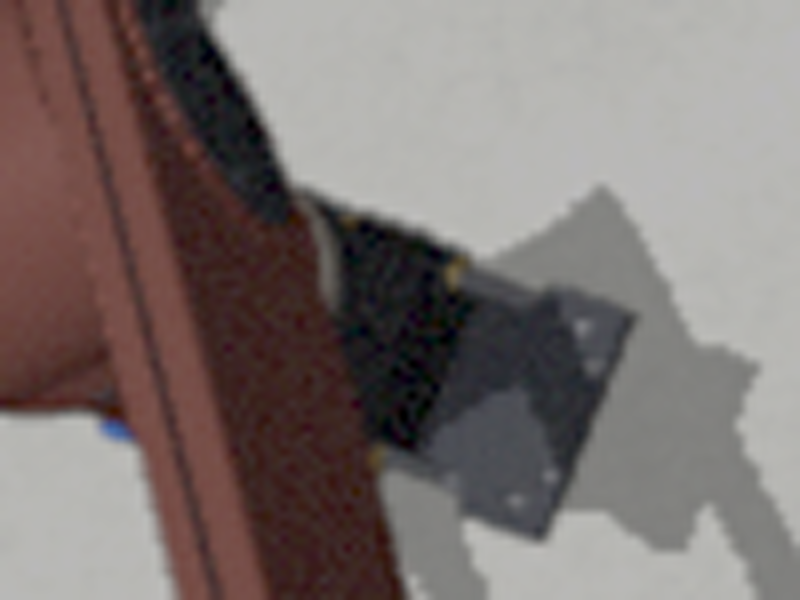

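The fingers shut to 0 mm just above the bar. The depth image puts the finger ends about 28 mm short of the reported TCP, so I was closing over the key, not on it. I'll open, go 27 mm lower in small steps while watching the force, and grip again.

```bash
python3 -m handwheel '40 0 0 0 0; 40 0 0 0 0; 40 0 0 0 0; 40 0 0 0 0; 40 0 0 6 0; 40 0 0 12 0' 20;python3 -m handwheel '40 0 0 5 0; 40 0 0 10 0; 40 0 0 15 0; 40 0 0 15 0'; python3 - <<'E'
from h import *
w=snap("wrist","4"); w.crop(230,130,410,330,4,"pics/w4c.png",.5)
plan([.4555,.3431,.008],71)
E
```

```text
t: 4.25
tcp_pos: [0.4566, 0.3428, 0.0236]
tcp_rot: [0.0, 0.164, 0.987, 0.0]
wrist_force: [-0.2, -0.1, -0.5]
opening: 0.0375
t: 4.65
tcp_pos: [0.4558, 0.3423, 0.0078]
tcp_rot: [-0.001, 0.164, 0.987, -0.001]
wrist_force: [-0.6, 0.9, 0.8]
opening: 0.0398
tcp [0.4561 0.3425 0.0083] yang 71.16 xang 161.16 tilt [-1.e-03 -5.e-04 -1.e+00] q [ 0.506  0.299  1.808  0.     1.036 -0.736] t 4.70
shift [0.8 0.3 0.3]
turn rad 0.0028
```

View pics/w4c.png

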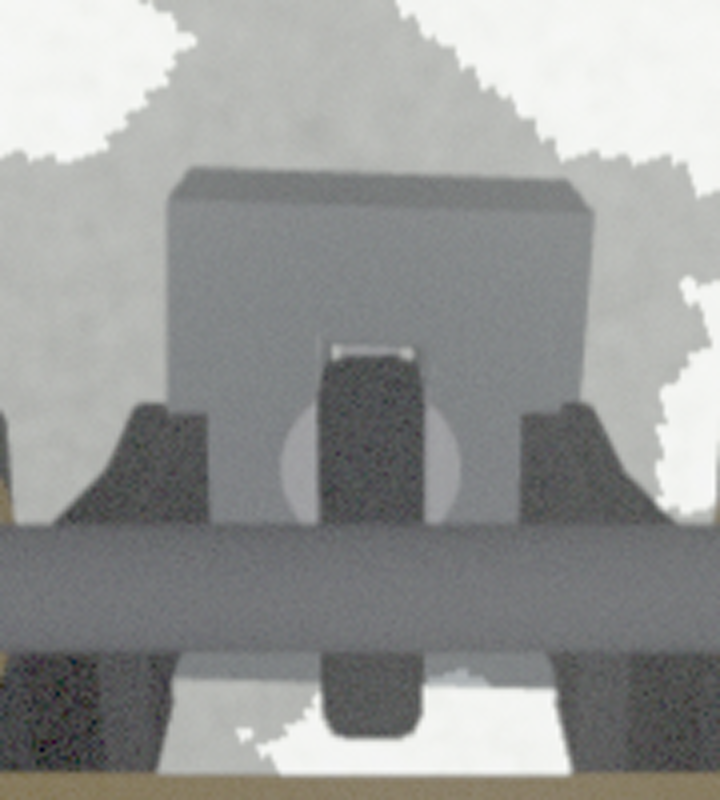

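```bash
python3 -m handwheel '8 0 0 0 0; 8 0 0 0 0; 8 0 0 0 0;8 0 0 0 0; 8 0 0 0 0; 8 0 0 0 0;8 0 0 0 0' 25; python3 - <<'E'
from h import *
w=snap("wrist","5"); w.crop(230,130,410,330,4,"pics/w5c.png",.5)
from station import env;print(env.observe()['wrist_force'],env.observe()['opening'])
E
```

```text
t: 5.4
tcp_pos: [0.4567, 0.3429, 0.0091]
tcp_rot: [0.0, 0.164, 0.987, 0.0]
wrist_force: [-0.1, 0.6, 0.4]
opening: 0.0116
[-0.18689884  0.70747143  0.89184071] 0.011894357787930271
```

View pics/w5c.png

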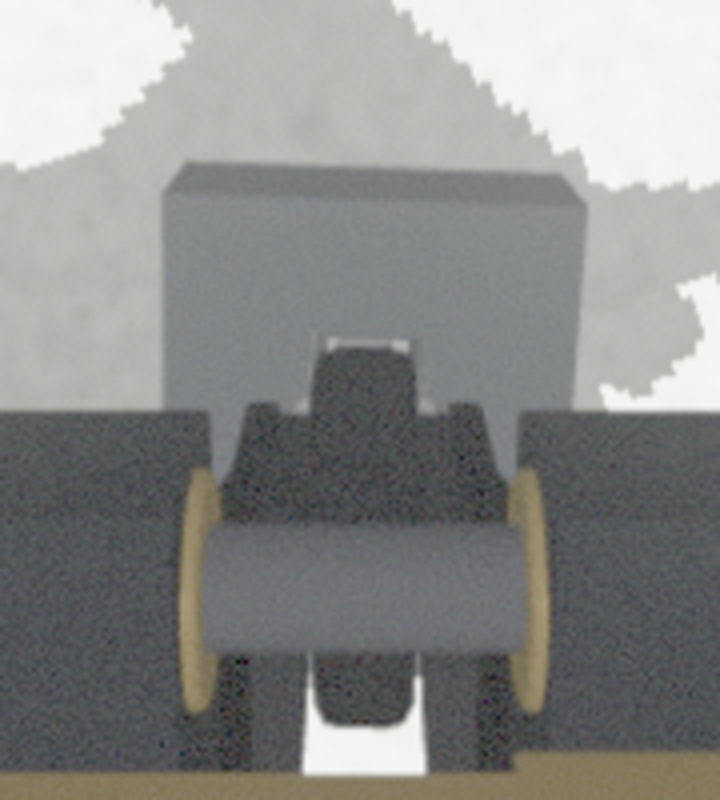

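Gripped at 11.9 mm, bar centred between the pads. Now I lift.

```bash
python3 -m handwheel '8 0 0 -10 0; 8 0 0 -30 0; 8 0 0 -60 0; 8 0 0 -85 0; 8 0 0 -85 0; 8 0 0 -85 0' 25; python3 - <<'E'
from h import *
np.set_printoptions(precision=4,suppress=True)
from station import env; o=env.observe(); A=toolaxes(o)
w=snap("wrist","6"); w.crop(230,130,410,330,4,"pics/w6c.png",.5)
w=Cam("pics/wrist5.npz")  # before lift
tcp=np.array([.4567,.3429,.0089])
for x,y in((363,347),(363,725)):
    P=w.atz(230+(x+.5)/4-.5,130+(y+.5)/4-.5,.061); print(P,(A.T@(P-tcp)*1000).round(1))
print(o['tcp_pos'],o['opening'])
plan([.5375+.045,.137+.006,.0937],97.5)
E
```

```text
t: 6.05
tcp_pos: [0.4569, 0.343, 0.0946]
tcp_rot: [0.001, 0.164, 0.987, 0.0]
wrist_force: [0.2, -0.3, -1.1]
opening: 0.0117
[0.4314 0.3508 0.061 ] [ 26.4  -0.6 -52.1]
[0.4747 0.336  0.061 ] [-19.3  -0.6 -52.1]
[0.4569 0.343  0.0946] 0.011693810925830909
tcp [0.456  0.3424 0.0933] yang 71.16 xang 161.16 tilt [-0.0008 -0.0005 -1.    ] q [ 0.506  0.185  1.765 -0.     1.193 -0.736] t 6.10
shift [-184.1 -147.9   -0.4]
turn rad -0.4597
```

View pics/w6c.png

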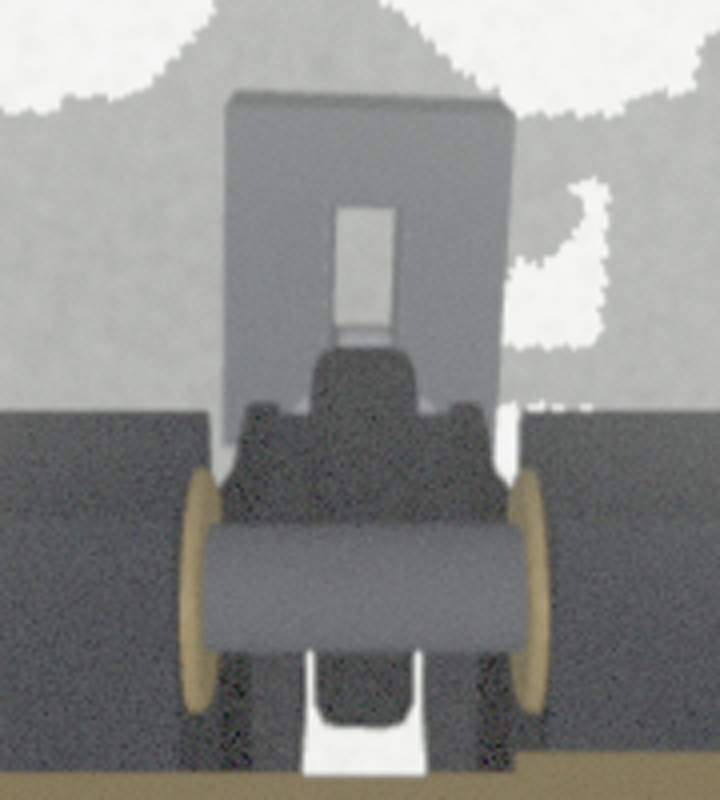

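```bash
python3 - <<'E'
from h import *
np.set_printoptions(precision=4,suppress=True)
from station import env; o=env.observe(); A=toolaxes(o)
w=Cam("pics/wrist6.npz"); C=w.cloud()
# consistent tcp: use camera T of that image; compute camera in tool frame
print("cam in tool",A.T@(w.T[:3,3]-o['tcp_pos'])*1000)
B=(C-o['tcp_pos'])@A*1000
for v in list(range(208,234,2))+list(range(292,322,2)):
    print(v,B[v,316:326].mean(0).round(1))
for v in (222,300): print(v,[(u,B[v,u].round(1)) for u in range(304,340,3)])
E
```

```text
cam in tool [  70.094    -0.2734 -191.7015]
208 [-13.3   0.5  93.6]
210 [10.2  0.2  9. ]
212 [12.9  0.3 -4.3]
214 [12.1  0.2 -5.5]
216 [ 22.    0.1 -40.5]
218 [ 22.    0.1 -43.4]
220 [ 22.1   0.1 -46.7]
222 [ 22.    0.1 -49. ]
224 [ 21.6   0.1 -50.8]
226 [ 21.1   0.1 -51.9]
228 [ 20.3   0.1 -52.3]
230 [ 19.5   0.1 -52.7]
232 [ 18.7   0.1 -52.8]
292 [  26.    -0.  -115.7]
294 [-11.4   0.1 -52.8]
296 [-12.2   0.1 -53.1]
298 [-13.6   0.1 -52.6]
300 [-14.5   0.1 -52.9]
302 [-15.6   0.1 -52.6]
304 [-16.5   0.1 -52.9]
306 [ -8.7  -0.1 -66.9]
308 [-18.5   0.1 -53.1]
310 [-19.7   0.1 -52.7]
312 [-116.6    0.6   93.7]
314 [-118.6    0.6   93.6]
316 [-120.9    0.6   93.7]
318 [-123.     0.6   93.6]
320 [-125.     0.6   93.3]
222 [(304, array([-17.9, -12.9,  69. ])), (307, array([-17.8, -10.4,  68.9])), (310, array([ 21.4,  -4.6, -47.3])), (313, array([ 22.1,  -3.2, -49.4])), (316, array([ 22. ,  -1.9, -49.2])), (319, array([ 22. ,  -0.5, -49.2])), (322, array([ 22. ,   0.8, -49. ])), (325, array([ 22. ,   2.1, -49.3])), (328, array([ 22. ,   3.4, -49.2])), (331, array([ 21.4,   4.8, -47.4])), (334, array([-17.8,  11.4,  68.7])), (337, array([-17.6,  13.7,  68.1]))]
300 [(304, array([  1.6,  -6.1, -79.2])), (307, array([-104.1,  -12.2,   94.4])), (310, array([-14.9,  -4.7, -52.2])), (313, array([-14.5,  -3.3, -52.8])), (316, array([-14.6,  -1.9, -52.6])), (319, array([-14.4,  -0.6, -53. ])), (322, array([-14.5,   0.8, -52.9])), (325, array([-14.3,   2.2, -53.1])), (328, array([-14.2,   3.6, -53.3])), (331, array([-15. ,   5. , -51.9])), (334, array([  70.1,   -0.3, -191.7])), (337, array([  2. ,   6.2, -79.8]))]
```

```bash
python3 -m handwheel '8 -30 -25 0 -0.08; 8 -60 -50 0 -0.16; 8 -95 -78 0 -0.24; 8 -130 -105 0 -0.32; 8 -160 -130 0 -0.4; 8 -184 -148 0 -0.46; 8 -184 -148 0 -0.46; 8 -184 -148 0 -0.46;8 -184 -148 0 -0.46' 25; python3 - <<'E'
from h import *
plan([.5375+.045,.137+.006,.0937],97.5)
w=snap("wrist","7"); cv2.imwrite("pics/wrist7.png",w.p[:,:,::-1])
u,v=map(int,w.proj([.5375,.137,.045])); print(u,v); w.crop(u-70,v-80,u+70,v+60,5,"pics/w7c.png",.8)
E
```

```text
t: 7.0
tcp_pos: [0.5814, 0.1439, 0.0926]
tcp_rot: [-0.001, -0.066, 0.998, 0.0]
wrist_force: [0.8, 0.5, -1.3]
opening: 0.0118
tcp [0.5814 0.1439 0.0926] yang 97.51 xang -172.49 tilt [-2.7e-03  1.0e-04 -1.0e+00] q [ 0.111  0.252  1.687  0.     1.206 -1.591] t 7.00
shift [-0.9 -1.1 -1.1]
turn rad 0.0002
319 148
```

View pics/wrist7.png

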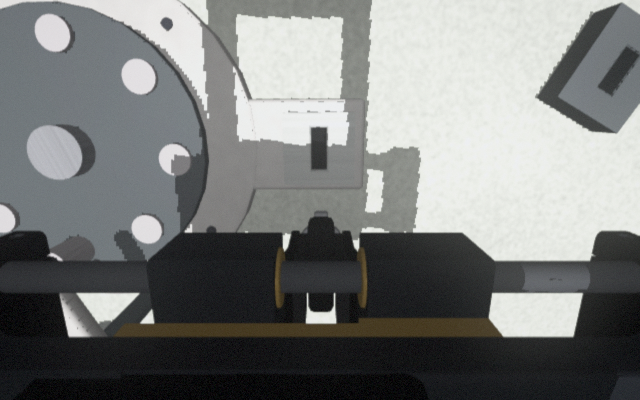

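View pics/w7c.png

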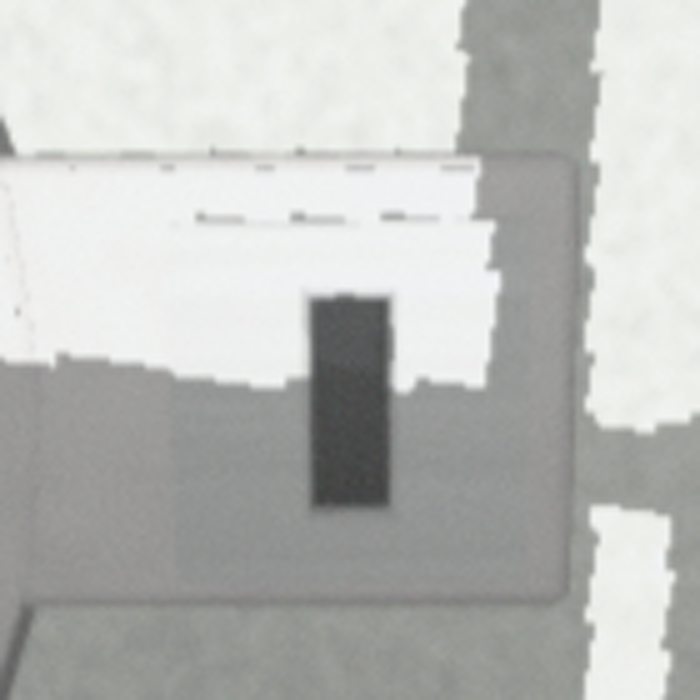

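The wrist view shows the slot at (319,148), aligned with the image axes; the held key is at (320,265).

```bash
python3 - <<'E'
from h import *
np.set_printoptions(precision=4,suppress=True)
from station import env; o=env.observe(); A=toolaxes(o)
w=Cam("pics/wrist7.npz")
print("cam in tool",A.T@(w.T[:3,3]-o['tcp_pos'])*1000, w.cloud()[160:166,280:300].reshape(-1,3).mean(0), w.cloud()[140:150,540-150:560-150].reshape(-1,3).mean(0))
q=np.array([w.atz(249+(x+.5)/5-.5,68+(y+.5)/5-.5,.045) for x,y in((310,296),(390,296),(390,507),(311,507))])
print(q.mean(0),np.linalg.norm(q-np.roll(q,-1,0),axis=1))
l=(q[0]+q[1]-q[2]-q[3]); print("long ang",np.degrees(np.arctan2(l[1],l[0])))
l=(q[1]-q[0]+q[2]-q[3]); print("short ang",np.degrees(np.arctan2(l[1],l[0])))
q=np.array([w.atz(249+(x+.5)/5-.5,68+(y+.5)/5-.5,.020) for x,y in((40,156),(575,154),(568,602),(30,602))])
for a,b in((0,1),(3,2),(2,1)): l=q[b]-q[a]; print(np.degrees(np.arctan2(l[1],l[0])))
c=np.array([w.atz(249+(350+.5)/5-.5,68+(401+.5)/5-.5,.045)])[0]
print("slot in tool",(A.T@(c-o['tcp_pos'])*1000))
C=w.cloud();B=(C-o['tcp_pos'])@A*1000
for v in list(range(208,234,3))+list(range(296,312,3)): print(v,B[v,316:326].mean(0).round(1))
E
```

```text
cam in tool [  70.771    -0.6542 -190.206 ] [0.5506 0.1171 0.0397] [0.5299 0.2023 0.0027]
[0.5371 0.1366 0.045 ] [0.011  0.0293 0.0112 0.0293]
long ang -172.39881822553014
short ang 97.53687160300385
97.75674170710047
97.52457321158255
-171.54391314231836
slot in tool [45.2998 -1.6922 48.0376]
208 [-11.6  -0.3  93.5]
211 [14.1 -0.4 -1.3]
214 [13.2 -0.4 -4.1]
217 [ 23.   -0.5 -40.4]
220 [ 22.9  -0.5 -44.6]
223 [ 22.8  -0.5 -48.6]
226 [ 22.   -0.5 -50.3]
229 [ 20.8  -0.5 -50.8]
232 [ 19.6  -0.5 -51.3]
296 [-11.6  -0.5 -51. ]
299 [-12.9  -0.5 -51.4]
302 [-14.6  -0.5 -51.2]
305 [-16.2  -0.5 -51.1]
308 [-17.8  -0.5 -51.1]
311 [-19.8  -0.5 -50.4]
```

```bash
python3 -m handwheel '8 22 -1 0 0; 8 44 -1 0 0; 8 44 -1 15 0; 8 44 -1 30 0; 8 44 -1 37 0; 8 44 -1 37 0; 8 44 -1 37 0' 25; python3 - <<'E'
from h import *
plan([.5371,.1366,.03],97.5)
w=snap("wrist","8"); w.crop(250,130,390,330,4,"pics/w8c.png",.6)
E
```

```text
t: 7.75
tcp_pos: [0.5396, 0.1366, 0.0565]
tcp_rot: [-0.0, -0.066, 0.998, -0.0]
wrist_force: [-0.2, -0.2, -0.3]
opening: 0.0118
tcp [0.5396 0.1366 0.0565] yang 97.52 xang -172.48 tilt [-7.e-04 -1.e-04 -1.e+00] q [ 0.106  0.2    1.824  0.     1.119 -1.596] t 7.75
shift [ 2.4  0.3 26.5]
turn rad 0.0004
```

View pics/w8c.png

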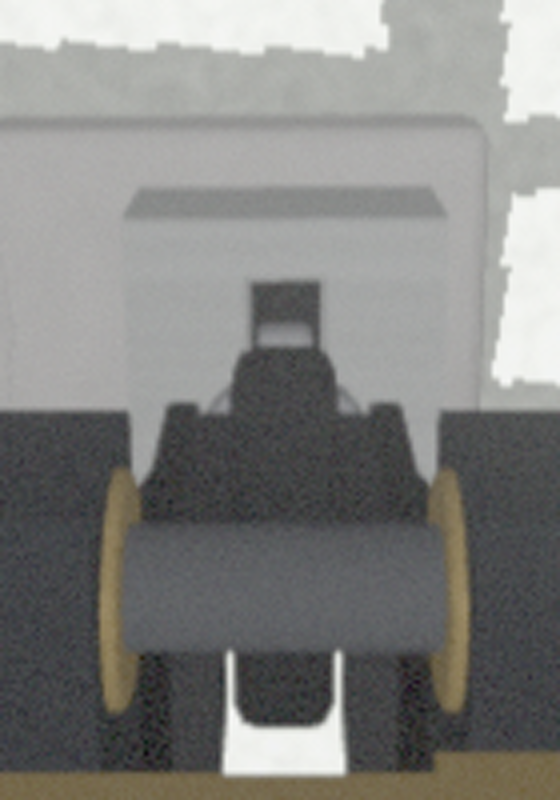

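```bash
python3 - <<'E'
from h import *
np.set_printoptions(precision=4,suppress=True)
from station import env; o=env.observe(); A=toolaxes(o)
w=Cam("pics/wrist8.npz"); C=w.cloud();B=(C-o['tcp_pos'])@A*1000
for v in range(196,228,2): print(v,B[v,317:325].mean(0).round(1), C[v,317:325].mean(0)[2].round(4))
f=lambda x,y,z:(A.T@(w.atz(250+(x+.5)/4-.5,130+(y+.5)/4-.5,z)-o['tcp_pos'])*1000).round(1)
print("slot front",f(285,283,.045), "block front",f(285,218,.045),"L/R slot",f(249,300,.045),f(322,300,.045))
print("block L R",f(124,218,.045),f(446,218,.045))
print("foot",f(257,325,.055),f(313,325,.055))
E
```

```text
196 [20.  -0.1 11.9] 0.0451
198 [18.7 -0.1 12. ] 0.045
200 [10.6 -0.1 37.9] 0.0192
202 [ 9.2 -0.1 37.6] 0.0194
204 [ 7.7 -0.1 37.8] 0.0192
206 [ 6.4 -0.1 37.2] 0.0198
208 [ 4.9 -0.1 37.6] 0.0195
210 [14.2 -0.1  1.3] 0.0557
212 [14.1 -0.1 -2.7] 0.0597
214 [13.4 -0.1 -4.2] 0.0612
216 [ 23.3  -0.2 -39.4] 0.0964
218 [ 23.   -0.2 -41.4] 0.0984
220 [ 23.1  -0.2 -44.8] 0.1018
222 [ 23.1  -0.2 -47.7] 0.1047
224 [ 22.7  -0.2 -49. ] 0.106
226 [ 22.1  -0.2 -50.1] 0.1071
slot front [17.2  0.1 12. ] block front [27.4  0.1 12. ] L/R slot [14.4 -5.4 12. ] [14.4  5.8 12. ]
block L R [ 27.4 -24.3  12. ] [27.4 24.6 12. ]
foot [13.4 -4.   2. ] [13.4  4.2  2. ]
```

```bash
python3 -m handwheel '8 1.2 0 0 0; 8 1.2 0 4 0; 8 1.2 0 8 0; 8 1.2 0 11 0; 8 1.2 0 14 0; 8 1.2 0 14 0' 25; python3 - <<'E'
from h import *
plan([.5371,.1366,.03],97.5)
w=snap("wrist","9"); w.crop(250,130,390,330,4,"pics/w9c.png",.6)
E
```

```text
t: 8.4
tcp_pos: [0.5376, 0.1363, 0.0422]
tcp_rot: [-0.001, -0.066, 0.998, -0.0]
wrist_force: [-0.4, -0.6, -1.3]
opening: 0.0117
tcp [0.5376 0.1363 0.0422] yang 97.52 xang -172.48 tilt [-1.2e-03 -1.0e-04 -1.0e+00] q [ 0.106  0.216  1.836  0.     1.091 -1.596] t 8.40
shift [ 0.5  0.4 12.2]
turn rad 0.0003
```

View pics/w9c.png

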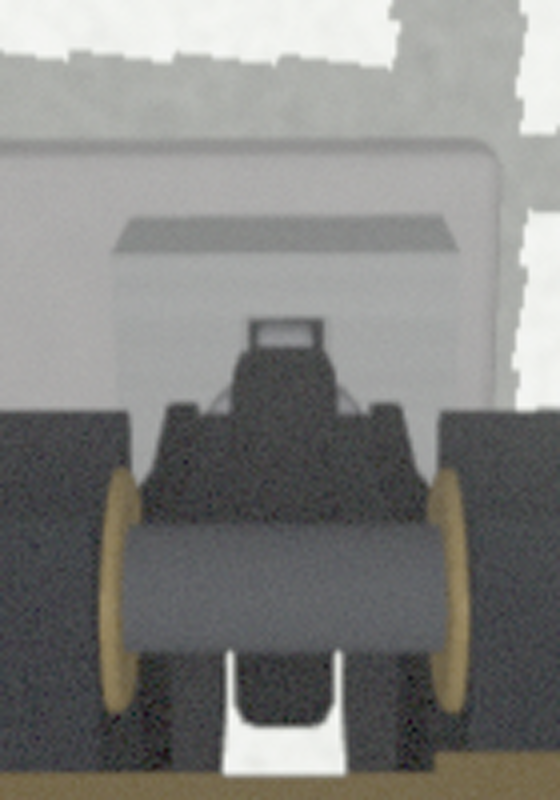

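The foot is in the slot and centred, with no contact force. Lowering on.

```bash
python3 -m handwheel '8 0 0 4 0; 8 0 0 8 0; 8 0 0 11 0; 8 0 0 11 0' 25; python3 -m handwheel '8 0 0 1 0; 8 0 0 1 0';python3 -m handwheel '8 0 0 1 0; 8 0 0 1 0';
```

```text
t: 8.85
tcp_pos: [0.5376, 0.1363, 0.0312]
tcp_rot: [-0.001, -0.066, 0.998, -0.0]
wrist_force: [-0.9, 0.4, -1.7]
opening: 0.0114
t: 9.05
tcp_pos: [0.5382, 0.1364, 0.0309]
tcp_rot: [0.0, -0.066, 0.998, 0.0]
wrist_force: [-0.7, 0.3, -1.0]
opening: 0.012
t: 9.25
tcp_pos: [0.5382, 0.1364, 0.0299]
tcp_rot: [0.0, -0.066, 0.998, -0.0]
wrist_force: [-0.9, 0.8, -1.3]
opening: 0.0121
```

```bash
python3 -m handwheel '8 0 0 0.7 0; 8 0 0 0.7 0';python3 -m handwheel '8 0 0 0.7 0; 8 0 0 0.7 0'; python3 - <<'E'
from h import *
w=snap("wrist","10"); w.crop(250,130,390,330,4,"pics/w10c.png",.6)
C=w.cloud(); 
for v in range(206,236,2): print(v,C[v,317:325].mean(0)[2].round(4),end=' ')
E
```

```text
t: 9.45
tcp_pos: [0.5382, 0.1364, 0.0292]
tcp_rot: [-0.0, -0.066, 0.998, -0.0]
wrist_force: [0.5, -0.6, -0.7]
opening: 0.0118
t: 9.65
tcp_pos: [0.5383, 0.1364, 0.0291]
tcp_rot: [0.0, -0.066, 0.998, 0.0]
wrist_force: [-2.8, -0.1, 4.1]
opening: 0.0118
206 0.0448 208 0.0449 210 0.0444 212 0.045 214 0.0443 216 0.0678 218 0.0711 220 0.0745 222 0.0769 224 0.0787 226 0.0796 228 0.0802 230 0.0807 232 0.0807 234 0.081
```

View pics/w10c.png

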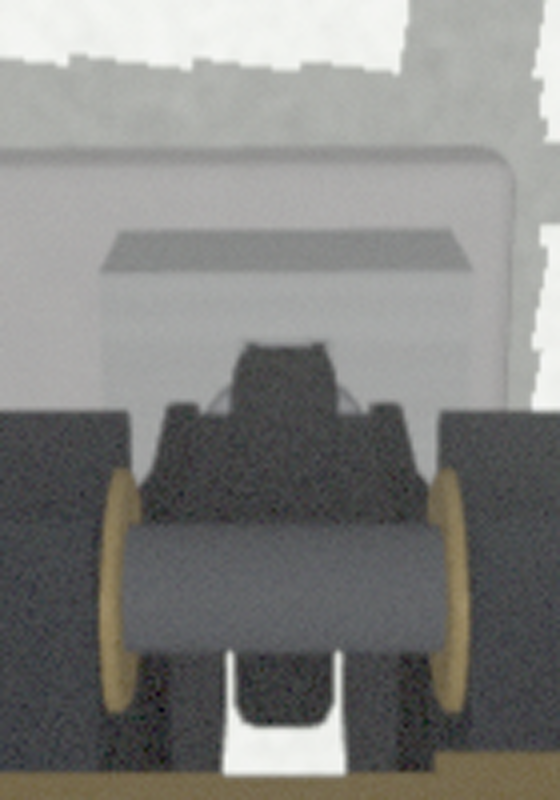

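The collar is seated: 4 N upward and the bar top at 81 mm, as it must be at home. Now the quarter turn, in parts, watching the forces.

```bash
python3 -m handwheel '8 0 0 -0.3 0; 8 0 -0.1 -0.3 0.13; 8 0 -0.2 -0.3 0.26; 8 0.1 -0.3 -0.3 0.39; 8 0.1 -0.3 -0.3 0.52; 8 0.2 -0.4 -0.3 0.65; 8 0.2 -0.4 -0.3 0.78; 8 0.2 -0.4 -0.3 0.78' 30; python3 -c "
from station import env;o=env.observe();print(o['wrist_force'],o['moment'])"
```

```text
t: 10.5
tcp_pos: [0.5386, 0.1359, 0.0291]
tcp_rot: [0.001, 0.319, 0.948, 0.0]
wrist_force: [0.6, -0.9, 3.1]
opening: 0.0119
[ 0.57278376 -0.9432412   3.14632715] [-0.078431   -0.04142744  0.04385136]
```

```bash
python3 -m handwheel '8 0 -0.1 0 0.13; 8 0 -0.1 0 0.26; 8 0 -0.2 0 0.39; 8 0.1 -0.3 0 0.52; 8 0.1 -0.4 0 0.65; 8 0.1 -0.4 0 0.79; 8 0.1 -0.4 0 0.79; 8 0.1 -0.4 0 0.79' 30; python3 - <<'E'
from h import *
from station import env;o=env.observe();print(o['wrist_force'],o['moment'])
plan([.5371,.1366,.03],7.5)
w=snap("wrist","11"); w.crop(230,110,410,330,4,"pics/w11c.png",.6)
C=w.cloud(); 
for v in range(206,236,2): print(v,C[v,317:325].mean(0)[2].round(4),end=' ')
E
```

```text
t: 11.3
tcp_pos: [0.5381, 0.1357, 0.029]
tcp_rot: [0.0, 0.657, 0.754, 0.0]
wrist_force: [0.8, 0.3, 2.9]
opening: 0.0121
[0.75670927 0.33722141 2.8560953 ] [-0.09145189 -0.05795548  0.02014191]
tcp [0.5381 0.1357 0.029 ] yang 7.89 xang 97.89 tilt [ 8.e-04  1.e-04 -1.e+00] q [ 0.105  0.234  1.843  0.     1.064 -0.033] t 11.30
shift [ 1.  -0.9 -1. ]
turn rad 0.0067
206 0.0667 208 0.0448 210 0.0444 212 0.0447 214 0.0442 216 0.068 218 0.0711 220 0.0737 222 0.0769 224 0.0785 226 0.0796 228 0.08 230 0.0804 232 0.0805 234 0.0807
```

View pics/w11c.png

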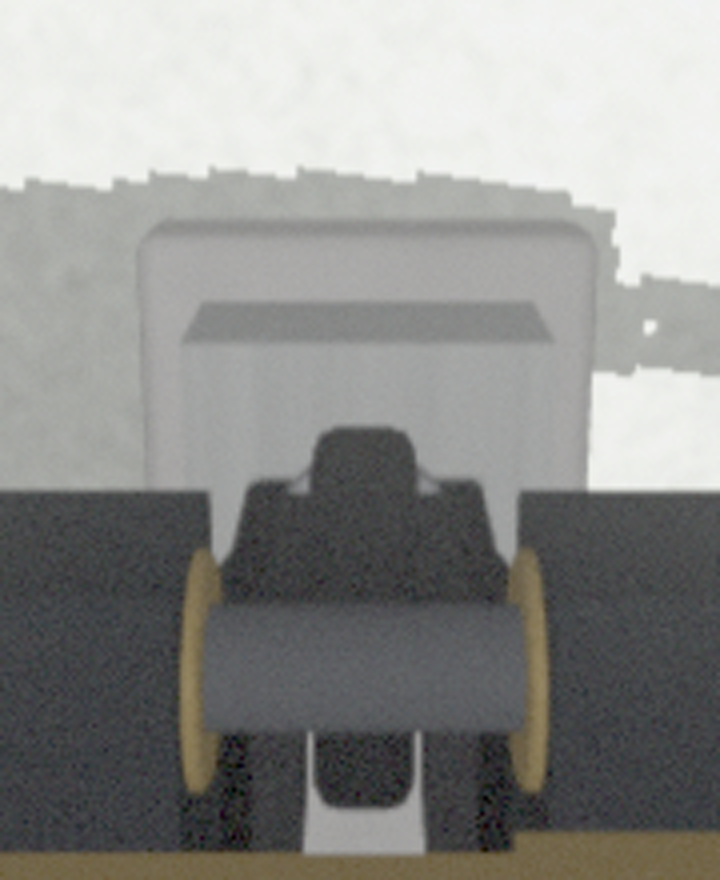

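Turned 90° (97.9° against 97.5° wanted), collar still down at 0.081. Letting go and lifting off.

```bash
python3 -m handwheel '20 0 0 0 0; 40 0 0 0 0; 40 0 0 0 0; 40 0 0 0 0; 40 0 0 -20 0; 40 0 0 -50 0; 40 0 0 -90 0; 40 0 0 -90 0' 20; python3 - <<'E'
from h import *
plan([.5371,.1366,.03],7.5)
w=snap("wrist","12"); w.crop(230,110,410,330,4,"pics/w12c.png",.6)
t=snap("top","12");t.crop(260,145,410,250,5,"pics/t12.png",.6)
E
```

```text
t: 12.15
tcp_pos: [0.542, 0.1363, 0.1251]
tcp_rot: [0.004, 0.659, 0.752, 0.004]
wrist_force: [1.4, -1.0, 0.1]
opening: 0.0399
tcp [0.542  0.1363 0.1251] yang 7.59 xang 97.59 tilt [ 0.0104  0.0012 -0.9999] q [ 0.105  0.114  1.78   0.     1.237 -0.027] t 12.15
shift [ 1.  -5.8 95.1]
turn rad 0.0016
```

View pics/w12c.png

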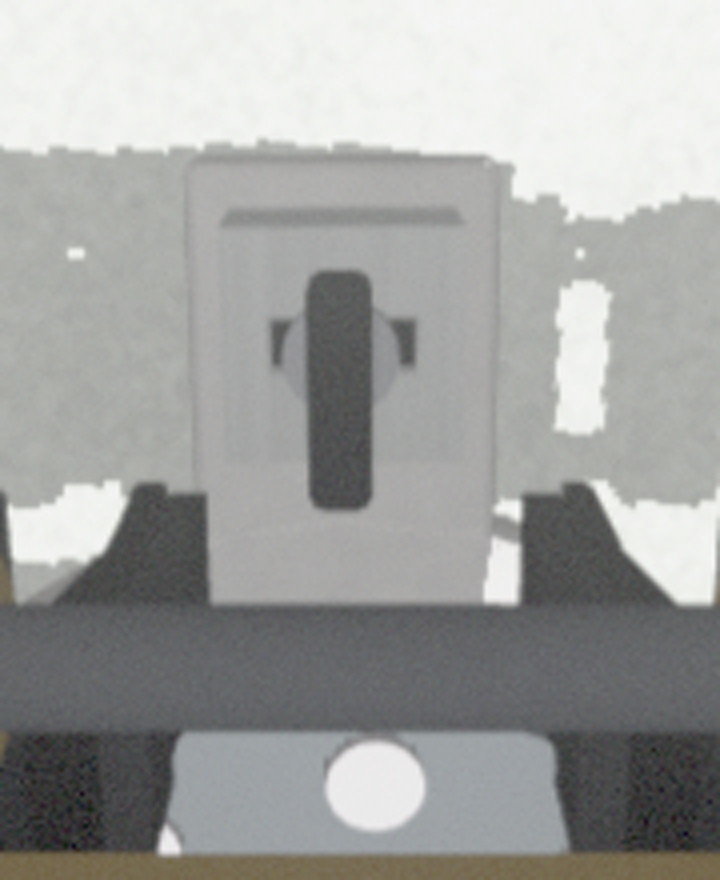

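The wrist view shows the key standing upright at crop (340,390), crosswise over the slot (ends at 280 and 405), the collar centred. Now the lever: I work out where the grip, column and stop are.

```bash
python3 - <<'E'
from h import *
np.set_printoptions(precision=4,suppress=True)
t=Cam("pics/top0.npz"); s=Cam("pics/scene0.npz")
T=lambda x,y,z:t.atz(260+(x+.5)/5-.5,145+(y+.5)/5-.5,z)
S=lambda x,y,z:s.atz(265+(x+.5)/5-.5,120+(y+.5)/5-.5,z)
ax=np.array([.5599,-.0369])
for n,P in dict(grip=T(683,343,.077),gripS=S(271,63,.077),col=T(317,56,.125),armend=T(366,130,.12),armendS=S(237,308,.12),colS=S(180,378,.125),cup=T(423,131,.074),cupS=S(180,325,.074),dog=T(620,249,.044),dogS=S(193,182,.044),post=T(557,150,.055),postS=S(127,252,.06)).items():
    r=P[:2]-ax; print(n,P,"r %.4f ang %.1f"%(np.hypot(*r),np.degrees(np.arctan2(r[1],r[0]))))
plan([.507,-.2125,.14],-16.7)
E
```

```text
grip [ 0.5186 -0.1741  0.077 ] r 0.1432 ang -106.7
gripS [ 0.5185 -0.1749  0.077 ] r 0.1441 ang -106.7
col [0.6616 0.0285 0.125 ] r 0.1209 ang 32.8
armend [0.6229 0.0017 0.12  ] r 0.0739 ang 31.5
armendS [0.6203 0.0018 0.12  ] r 0.0718 ang 32.6
colS [0.6628 0.0311 0.125 ] r 0.1233 ang 33.4
cup [ 0.6349 -0.0322  0.074 ] r 0.0751 ang 3.6
cupS [ 0.6362 -0.0332  0.074 ] r 0.0764 ang 2.8
dog [ 0.5762 -0.1468  0.044 ] r 0.1111 ang -81.6
dogS [ 0.5817 -0.141   0.044 ] r 0.1064 ang -78.2
post [ 0.6304 -0.1097  0.055 ] r 0.1014 ang -46.0
postS [ 0.6379 -0.0987  0.06  ] r 0.0995 ang -38.4
tcp [0.5387 0.1358 0.1201] yang 7.58 xang 97.58 tilt [ 0.0028  0.0003 -1.    ] q [ 0.105  0.118  1.786 -0.     1.235 -0.027] t 12.25
shift [-341.1  -77.3  -20.1]
turn rad 0.4238
```

View pics/t12.png

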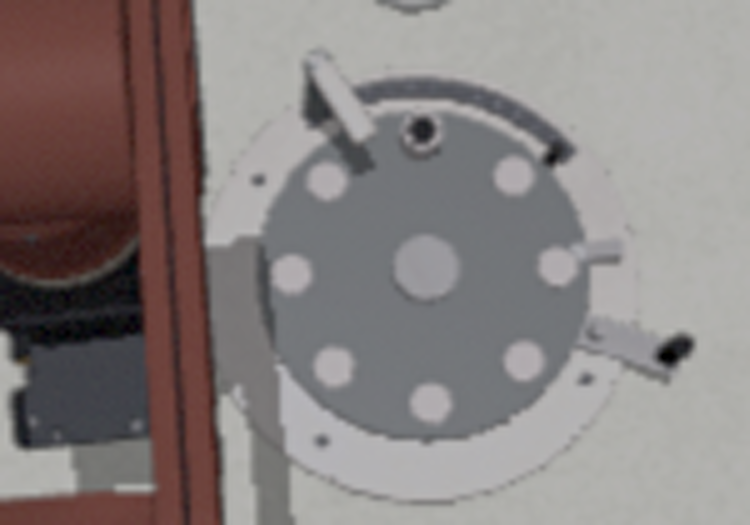

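```bash
python3 -m handwheel '40 0 0 -20 0; 40 -40 -9 -20 0; 40 -85 -19 -20 0.1; 40 -130 -29 -20 0.2; 40 -175 -40 -20 0.3; 40 -220 -50 -20 0.4; 40 -265 -60 -20 0.424; 40 -310 -70 -20 0.424; 40 -341 -77 -20 0.424; 40 -341 -77 -20 0.424; 40 -341 -77 -20 0.424; 40 -341 -77 -20 0.424'; python3 - <<'E'
from h import *
plan([.507,-.2125,.14],-16.7)
w=snap("wrist","13"); cv2.imwrite("pics/wrist13.png",w.p[:,:,::-1])
print(w.proj([.5186,-.1745,.077]))
E
```

```text
t: 13.45
tcp_pos: [0.5056, -0.2112, 0.1376]
tcp_rot: [-0.001, 0.802, 0.597, -0.0]
wrist_force: [0.0, 0.2, -0.0]
opening: 0.0402
tcp [ 0.5056 -0.2112  0.1376] yang -16.69 xang 73.31 tilt [-0.0019  0.0016 -1.    ] q [-0.54   0.087  1.785  0.     1.272 -0.249] t 13.45
shift [-0.9  1.7 -2.4]
turn rad 0.0001
(np.float64(324.1925254967773), np.float64(152.84837379426983))
```

View pics/wrist13.png

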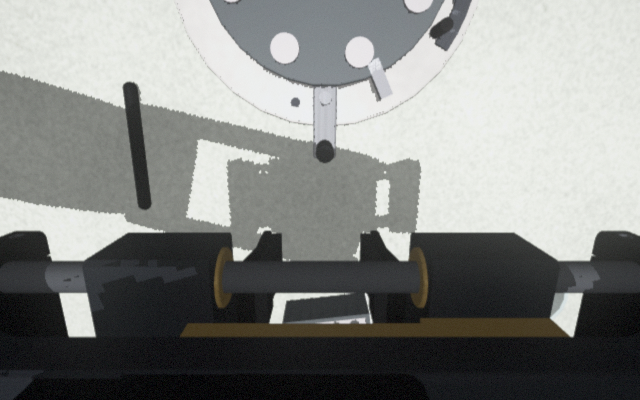

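The wrist view has the lever grip at (324,152), the dog at (378,80) and the stop post at (443,28) to its right, so tool +y is the swing direction. The projection of my estimate agrees within 1 px.

```bash
python3 - <<'E'
from h import *
plan([.5186,-.1745,.022],-16.7)
w=Cam("pics/wrist13.npz"); from station import env; o=env.observe();A=toolaxes(o)
print(A.T@(w.atz(324,152,.077)-np.array([ 0.5056,-0.2112,0.1376]))*1000)
E
```

```text
tcp [ 0.5059 -0.211   0.1379] yang -16.65 xang 73.35 tilt [-0.0014  0.0012 -1.    ] q [-0.539  0.086  1.785  0.     1.272 -0.249] t 13.50
shift [ 38.5   1.9 115.9]
turn rad 0.0008
[39.46577148  1.89318979 60.62591911]
```

```bash
python3 -m handwheel '40 20 2 0 0; 40 39 2 0 0; 40 39 2 30 0; 40 39 2 60 0; 40 39 2 75 0; 40 39 2 75 0; 40 39 2 75 0'; python3 - <<'E'
from h import *
plan([.5186,-.1745,.022],-16.7)
w=snap("wrist","14"); w.crop(200,90,440,330,3,"pics/w14c.png",.5)
E
```

```text
t: 14.2
tcp_pos: [0.5198, -0.1754, 0.0644]
tcp_rot: [0.0, 0.802, 0.597, 0.0]
wrist_force: [0.2, 0.0, 1.6]
opening: 0.0404
tcp [ 0.5198 -0.1754  0.0644] yang -16.69 xang 73.31 tilt [ 2.e-04 -0.e+00 -1.e+00] q [-0.469  0.171  1.841  0.     1.13  -0.178] t 14.20
shift [ 0.5 -1.4 42.4]
turn rad 0.0001
```

View pics/w14c.png

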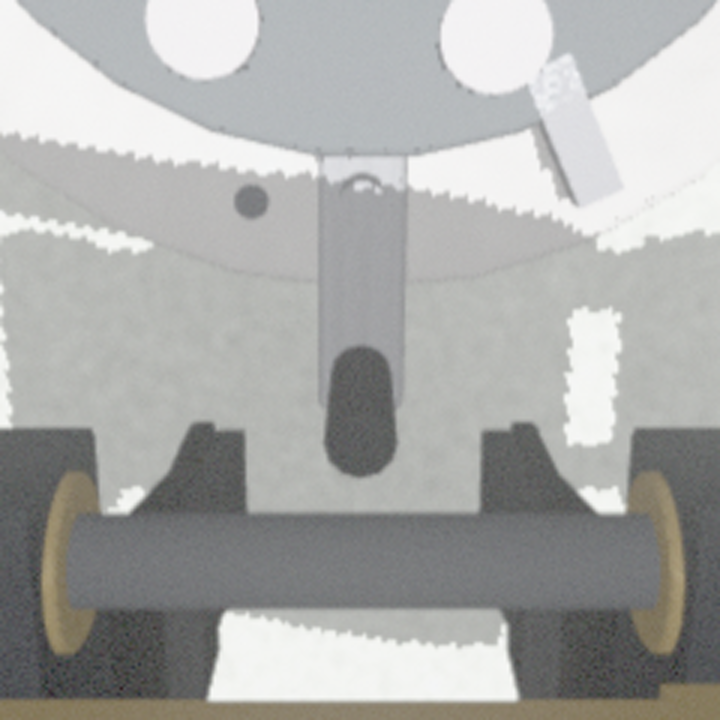

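```bash
python3 -m handwheel '40 0 0 15 0; 40 0 0 30 0; 40 0 0 41 0; 40 0 0 41 0; 40 0 0 41 0'; python3 - <<'E'
from h import *
from station import env
w=Cam("pics/wrist14.npz"); o=env.observe();A=toolaxes(o)
print(A.T@(w.atz(320,237,.077)-np.array([ 0.5198,-0.1754,0.0644]))*1000)
plan([.5186,-.1745,.022],-16.7)
print(o['wrist_force'])
w=snap("wrist","15"); w.crop(200,90,440,330,3,"pics/w15c.png",.5)
E
```

```text
t: 14.75
tcp_pos: [0.5189, -0.1755, 0.0221]
tcp_rot: [-0.001, 0.802, 0.597, -0.0]
wrist_force: [-0.3, 0.7, -0.2]
opening: 0.0407
[  0.84524883  -0.91828178 -12.59849369]
tcp [ 0.5189 -0.1755  0.0221] yang -16.74 xang 73.26 tilt [-1.3e-03  7.0e-04 -1.0e+00] q [-0.47   0.23   1.862  0.     1.05  -0.178] t 14.75
shift [ 0.9 -0.6  0.1]
turn rad -0.0007
[-0.32509777  0.68614453 -0.23890533]
```

View pics/w15c.png

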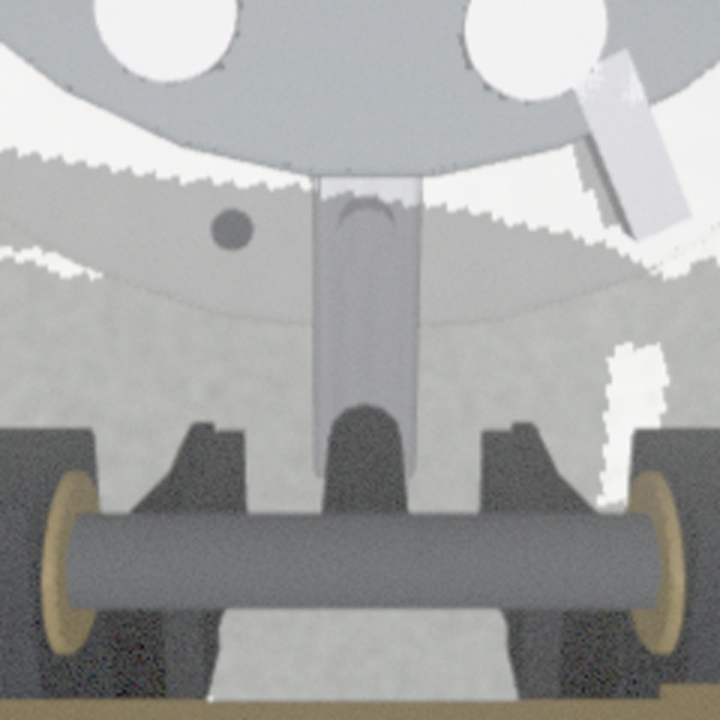

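The grip stands between the pads, centred. I'll swing along the arc in small steps, reading the force.

```bash
python3 -m handwheel '40 0.1 4.3 0 -0.03; 40 0.3 8.7 0 -0.06; 40 0.6 13 0 -0.09; 40 1 17.4 0 -0.12; 40 1.6 21.7 0 -0.15; 40 2.3 26 0 -0.18; 40 3.2 30.2 0 -0.21; 40 4.2 34.5 0 -0.24; 40 5.2 38.7 0 -0.27; 40 6.5 42.9 0 -0.3; 40 6.5 42.9 0 -0.3'; cat > st.py <<'E'
from h import *
import sys
from station import env
o=env.observe();A=toolaxes(o); ax=np.array([.5599,-.0369]); r=o['tcp_pos'][:2]-ax
print("F tool",(A.T@o['wrist_force']).round(2),"r %.4f ang %.2f phi %.3f"%(np.hypot(*r),np.degrees(np.arctan2(r[1],r[0])),np.arctan2(r[1],r[0])+np.radians(106.7)),"xang %.1f"%np.degrees(np.arctan2(A[1,0],A[0,0])),"q",o['q'].round(2))
if len(sys.argv)>1:
    w=snap("wrist",sys.argv[1]); w.crop(160,30,480,270,2.5,f"pics/w{sys.argv[1]}.png",.5)
E
python3 st.py 16
```

```text
t: 15.9
tcp_pos: [0.5629, -0.182, 0.0228]
tcp_rot: [0.0, 0.704, 0.71, -0.0]
wrist_force: [-2.0, -2.4, 1.2]
opening: 0.0404
F tool [-2.33 -1.99 -1.23] r 0.1451 ang -88.83 phi 0.312 xang 90.5 q [-0.45  0.32  1.75 -0.    1.07 -0.46]
```

View pics/w16.png

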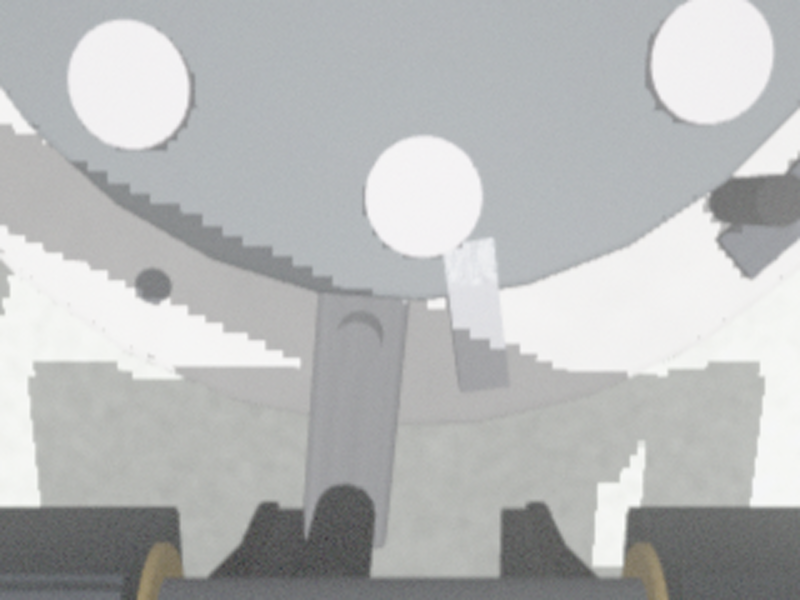

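The lever follows, held by the left pad at crop (340,520); its peg at (360,325) nears the dog at (475,320). The post is at (760,200). I carry on.

```bash
python3 -m handwheel '40 0.1 4.3 0 -0.03; 40 0.3 8.7 0 -0.06; 40 0.6 13 0 -0.09; 40 1 17.4 0 -0.12; 40 1.6 21.7 0 -0.15; 40 2.3 26 0 -0.18; 40 3.2 30.2 0 -0.21; 40 4.2 34.5 0 -0.24; 40 4.2 34.5 0 -0.24'; 
python3 st.py 17
```

```text
t: 16.85
tcp_pos: [0.5974, -0.1774, 0.0228]
tcp_rot: [0.0, 0.614, 0.79, 0.0]
wrist_force: [-1.9, -2.5, -1.1]
opening: 0.0401
F tool [-1.91 -2.48  1.13] r 0.1454 ang -75.04 phi 0.553 xang 104.3 q [-0.42  0.39  1.66 -0.    1.09 -0.66]
```

View pics/w17.png

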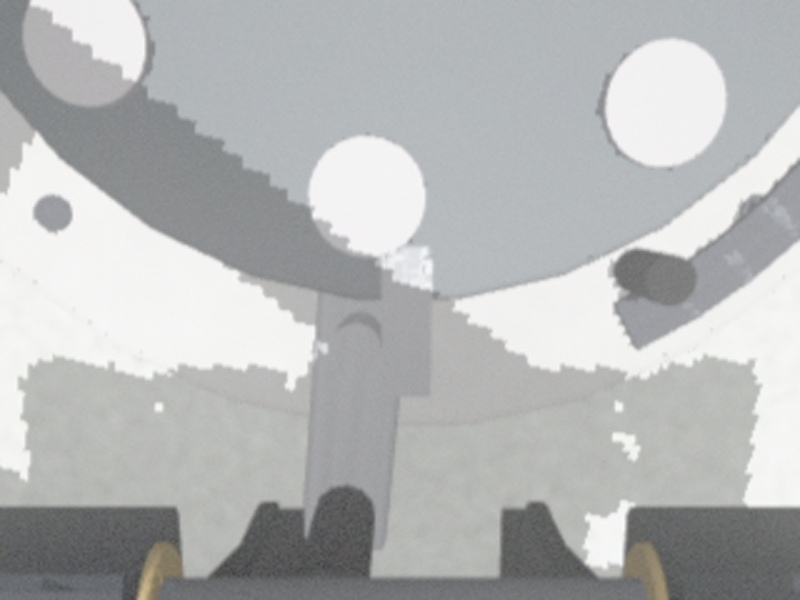

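```bash
python3 - <<'E'
from h import *
w=Cam("pics/wrist17.npz"); ax=np.array([.5599,-.0369])
f=lambda x,y,z:w.atz(160+(x+.5)/2.5-.5,30+(y+.5)/2.5-.5,z)
for n,P in dict(dogR=f(432,330,.044),dogR2=f(432,290,.044),postTopC=f(672,281,.055),postTopL=f(645,275,.055),postbaseL=f(613,268,.030),cupish=f(665,100,.048)).items():
    r=P[:2]-ax; print(n,P.round(4),"r %.4f ang %.1f"%(np.hypot(*r),np.degrees(np.arctan2(r[1],r[0]))))
C=w.cloud(); print(C[140:144,426:432].reshape(-1,3).mean(0), C[138:144,408:414].reshape(-1,3).mean(0))
E
```

```text
dogR [ 0.5914 -0.1328  0.044 ] r 0.1009 ang -71.8
dogR2 [ 0.5894 -0.1251  0.044 ] r 0.0930 ang -71.5
postTopC [ 0.6312 -0.1115  0.055 ] r 0.1032 ang -46.3
postTopL [ 0.626  -0.1117  0.055 ] r 0.0999 ang -48.5
postbaseL [ 0.6263 -0.1123  0.03  ] r 0.1005 ang -48.6
cupish [ 0.6216 -0.0809  0.048 ] r 0.0757 ang -35.5
[ 0.63414466 -0.11136149  0.04570969] [ 0.62936774 -0.11334242  0.0315195 ]
```

```bash
python3 -m handwheel '40 0.1 4.3 0 -0.03; 40 0.3 8.7 0 -0.06; 40 0.6 13 0 -0.09; 40 1 17.4 0 -0.12; 40 1.6 21.7 0 -0.15; 40 2.3 26 0 -0.18; 40 3.2 30.2 0 -0.21; 40 4.2 34.5 0 -0.24; 40 5.2 38.7 0 -0.27; 40 5.2 38.7 0 -0.27'; 
python3 st.py 18
```

```text
t: 17.9
tcp_pos: [0.6338, -0.1628, 0.0228]
tcp_rot: [0.0, 0.502, 0.865, 0.0]
wrist_force: [-2.0, -3.4, -1.5]
opening: 0.0399
F tool [-1.94 -3.43  1.5 ] r 0.1460 ang -59.61 phi 0.822 xang 119.8 q [-0.37  0.45  1.57 -0.    1.12 -0.89]
```

View pics/w18.png

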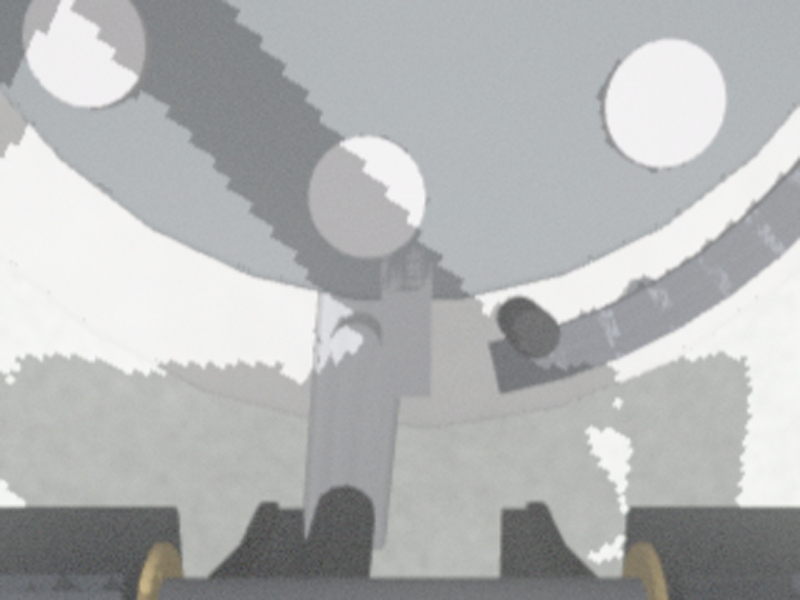

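The dog (right edge at 432) has a gap of about 66 px to the post (left edge 500), roughly 0.14 rad. Slower now.

```bash
python3 -m handwheel '40 0 2.9 0 -0.02; 40 0.1 5.8 0 -0.04; 40 0.3 8.7 0 -0.06; 40 0.5 11.6 0 -0.08; 40 0.7 14.5 0 -0.1; 40 0.7 14.5 0 -0.1'; 
python3 st.py 19
```

```text
t: 18.55
tcp_pos: [0.6456, -0.1553, 0.0229]
tcp_rot: [0.0, 0.458, 0.889, -0.0]
wrist_force: [-2.2, -3.4, -1.1]
opening: 0.0402
F tool [-1.56 -3.76  1.07] r 0.1461 ang -54.10 phi 0.918 xang 125.5 q [-0.35  0.47  1.54 -0.    1.12 -0.97]
```

View pics/w19.png

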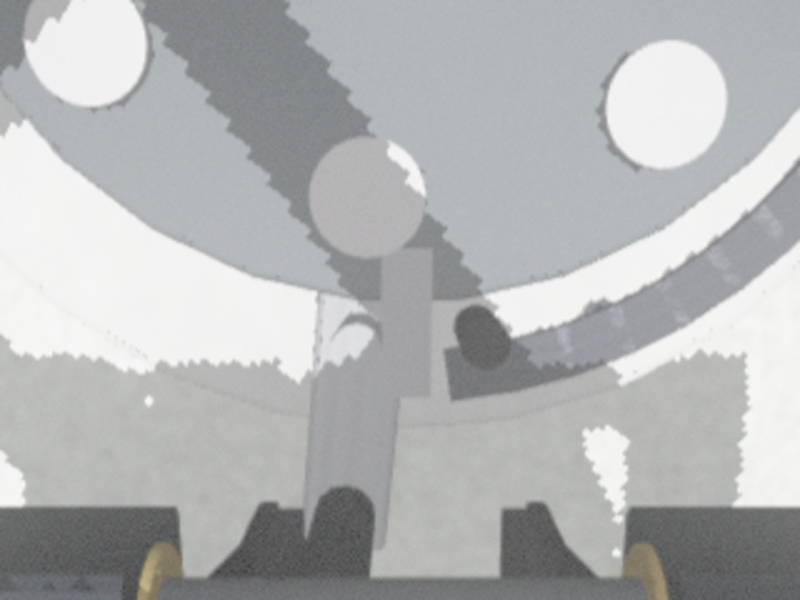

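```bash
python3 -m handwheel '40 0 1.5 0 -0.01; 40 0 2.9 0 -0.02; 40 0.1 4.4 0 -0.03; 40 0.1 4.4 0 -0.03'; python3 st.py; python3 -m handwheel '40 0 1.5 0 -0.01; 40 0 1.5 0 -0.01';python3 st.py;  python3 -m handwheel '40 0 0.7 0 -0.005; 40 0 0.7 0 -0.005';python3 st.py 20
```

```text
t: 19.0
tcp_pos: [0.6489, -0.1529, 0.0229]
tcp_rot: [0.0, 0.445, 0.895, -0.0]
wrist_force: [-2.9, -5.3, -2.2]
opening: 0.0401
F tool [-2.46 -5.47  2.23] r 0.1462 ang -52.49 phi 0.946 xang 127.1 q [-0.35  0.48  1.54 -0.    1.13 -1.  ]
t: 19.2
tcp_pos: [0.6501, -0.1519, 0.0229]
tcp_rot: [0.0, 0.441, 0.898, -0.0]
wrist_force: [-2.7, -5.6, -1.3]
opening: 0.0403
F tool [-2.81 -5.58  1.28] r 0.1462 ang -51.91 phi 0.956 xang 127.7 q [-0.35  0.48  1.53 -0.    1.13 -1.01]
t: 19.4
tcp_pos: [0.6505, -0.1516, 0.0228]
tcp_rot: [0.0, 0.438, 0.899, -0.0]
wrist_force: [-2.5, -4.9, -1.7]
opening: 0.0397
F tool [-2.35 -5.03  1.75] r 0.1462 ang -51.67 phi 0.960 xang 128.0 q [-0.35  0.48  1.53 -0.    1.13 -1.01]
```

View pics/w20.png

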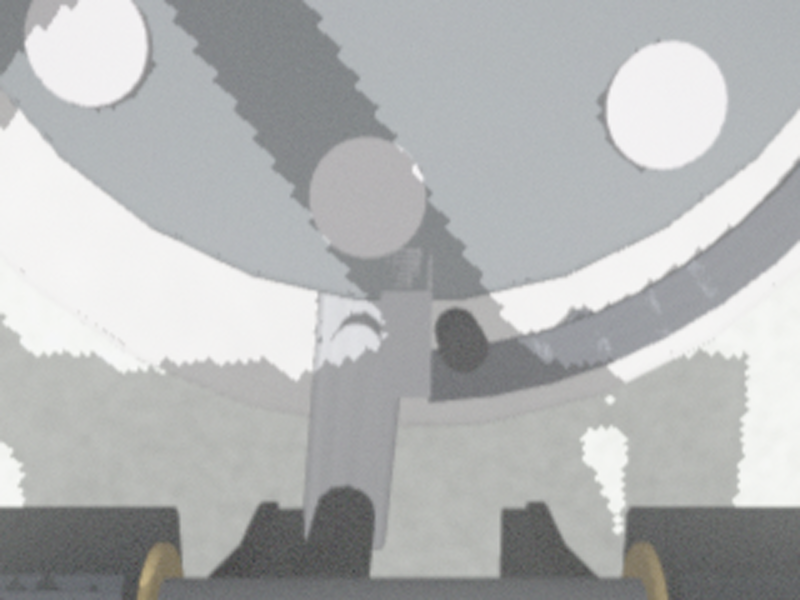

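The gap is now about 4 px, and the force (5 N) is just spring and dog. Fine steps of 0.6 mm follow.

```bash
python3 -m handwheel '40 0 0.6 0 -0.004; 40 0 0.6 0 -0.004'; python3 st.py; python3 -m handwheel '40 0 0.6 0 -0.004; 40 0 0.6 0 -0.004';python3 st.py 21
```

```text
t: 19.65
tcp_pos: [0.651, -0.1512, 0.0229]
tcp_rot: [0.0, 0.437, 0.9, -0.0]
wrist_force: [-3.7, -5.0, -1.9]
opening: 0.0405
F tool [-1.63 -6.01  1.9 ] r 0.1462 ang -51.44 phi 0.964 xang 128.2 q [-0.35  0.48  1.53 -0.    1.13 -1.01]
t: 19.85
tcp_pos: [0.6515, -0.1508, 0.0229]
tcp_rot: [0.0, 0.435, 0.9, -0.0]
wrist_force: [-2.3, -4.2, -2.1]
opening: 0.0401
F tool [-1.84 -4.37  2.1 ] r 0.1462 ang -51.21 phi 0.969 xang 128.4 q [-0.35  0.48  1.53 -0.    1.13 -1.02]
```

View pics/w21.png

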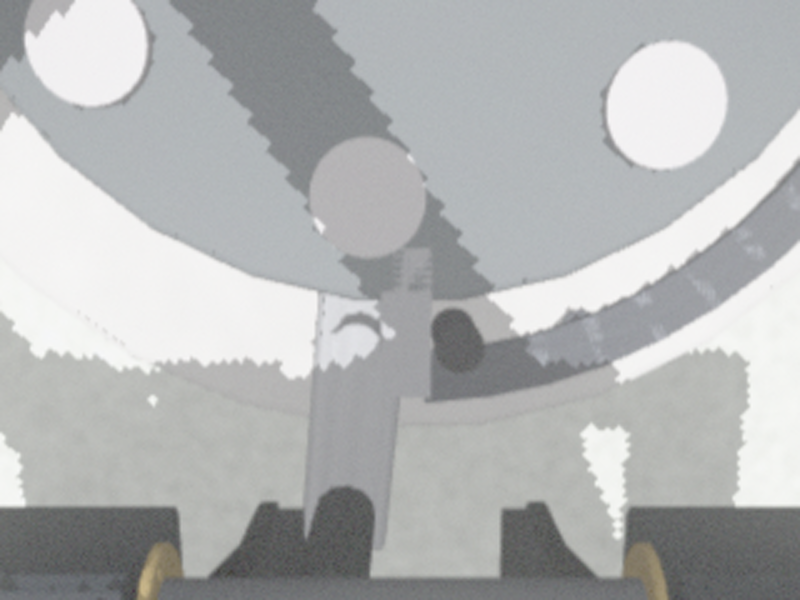

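```bash
for i in 1; do python3 -m handwheel '40 0 0.4 0 -0.003; 40 0 0.4 0 -0.003'; done; python3 st.py; python3 -m handwheel '40 0 0.4 0 -0.003; 40 0 0.4 0 -0.003';python3 st.py
```

```text
t: 20.1
tcp_pos: [0.6518, -0.1506, 0.0228]
tcp_rot: [0.0, 0.434, 0.901, -0.0]
wrist_force: [-2.8, -4.6, -1.4]
opening: 0.0402
F tool [-1.8  -5.08  1.41] r 0.1462 ang -51.07 phi 0.971 xang 128.6 q [-0.34  0.48  1.53 -0.    1.13 -1.02]
t: 20.3
tcp_pos: [0.6521, -0.1503, 0.0228]
tcp_rot: [0.0, 0.432, 0.902, -0.0]
wrist_force: [-2.3, -3.9, -1.6]
opening: 0.0401
F tool [-1.58 -4.19  1.64] r 0.1462 ang -50.91 phi 0.974 xang 128.8 q [-0.34  0.48  1.53 -0.    1.13 -1.02]
```

```bash
python3 -m handwheel '40 0 0.4 0 -0.003; 40 0 0.4 0 -0.003'; python3 st.py; python3 -m handwheel '40 0 0.4 0 -0.003; 40 0 0.4 0 -0.003';python3 st.py 22
```

```text
t: 20.5
tcp_pos: [0.6523, -0.1502, 0.0228]
tcp_rot: [0.0, 0.431, 0.902, -0.0]
wrist_force: [-3.3, -5.4, -2.0]
opening: 0.0401
F tool [-2.17 -5.95  2.04] r 0.1462 ang -50.80 phi 0.976 xang 129.0 q [-0.34  0.48  1.53 -0.    1.13 -1.02]
t: 20.7
tcp_pos: [0.6523, -0.1501, 0.0228]
tcp_rot: [-0.0, 0.43, 0.903, -0.001]
wrist_force: [-4.9, -5.7, -0.8]
opening: 0.0396
F tool [-1.33 -7.34  0.76] r 0.1461 ang -50.77 phi 0.976 xang 129.1 q [-0.34  0.49  1.53 -0.    1.13 -1.03]
```

View pics/w22.png

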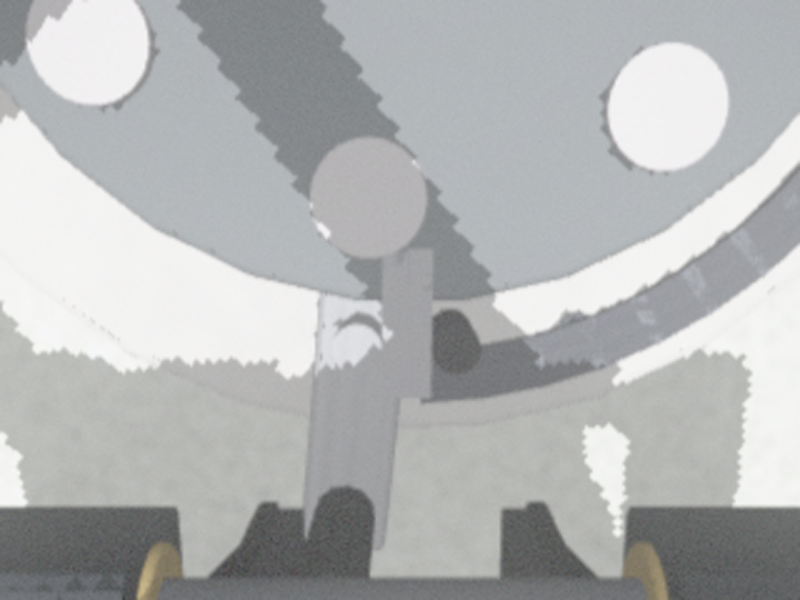

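The TCP no longer advances and the force is up to 7.3 N. One more small step will confirm it's the stop.

```bash
python3 -m handwheel '40 0 0.4 0 -0.002; 40 0 0.4 0 -0.002'; python3 st.py
```

```text
t: 20.95
tcp_pos: [0.6524, -0.15, 0.0228]
tcp_rot: [-0.0, 0.429, 0.903, -0.001]
wrist_force: [-5.2, -5.4, -0.2]
opening: 0.0397
F tool [-0.89 -7.49  0.22] r 0.1461 ang -50.72 phi 0.977 xang 129.2 q [-0.34  0.49  1.53 -0.    1.13 -1.03]
```

```bash
python3 -m handwheel '40 0 0.5 0 -0.003; 40 0 0.5 0 -0.003; 40 0 0.5 0 -0.003'; python3 st.py; python3 - <<'E'
from h import *
t=snap("top","23");t.crop(290,145,410,245,6,"pics/t23.png",.6)
s=snap("scene","23");s.crop(265,120,395,220,6,"pics/s23.png",.6)
E
```

```text
t: 21.25
tcp_pos: [0.6525, -0.1499, 0.0227]
tcp_rot: [-0.001, 0.427, 0.904, -0.001]
wrist_force: [-5.7, -6.4, 0.0]
opening: 0.0399
F tool [-1.33 -8.52  0.01] r 0.1460 ang -50.67 phi 0.978 xang 129.4 q [-0.34  0.49  1.53 -0.    1.13 -1.03]
```

View pics/t23.png

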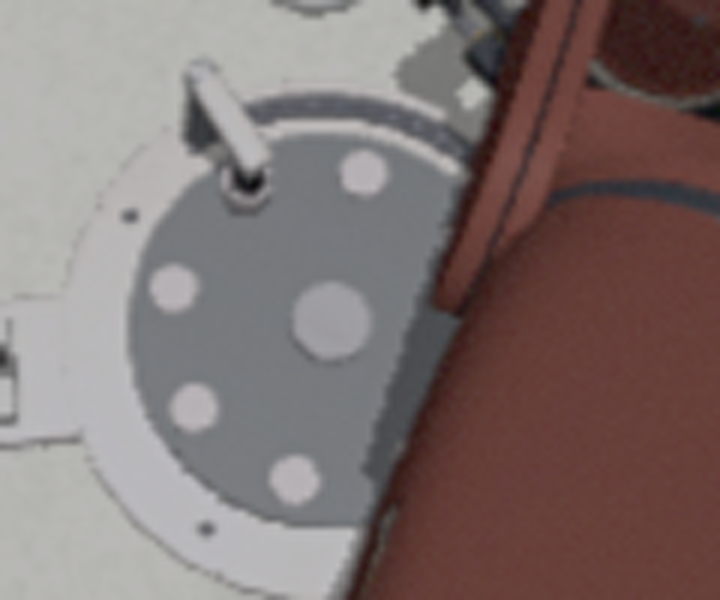

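View pics/s23.png

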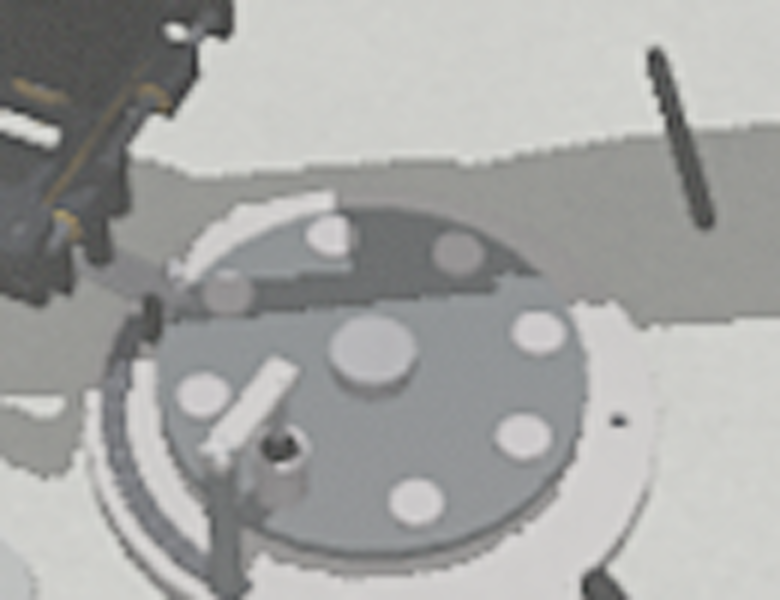

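The cup now sits under the probe arm end (top crop (247,183)) and the dog is on the post. The force is up to 8.5 N with no further motion, so it's at the stop. I go back along the arc with the lever following.

```bash
python3 -m handwheel '40 0.1 -5.8 0 0.04; 40 0.6 -13 0 0.09; 40 1.4 -20.2 0 0.14; 40 2.6 -27.4 0 0.19; 40 4.2 -34.5 0 0.24; 40 6.1 -41.5 0 0.29; 40 8.3 -48.4 0 0.34; 40 10.9 -55.1 0 0.39; 40 13.8 -61.8 0 0.44; 40 17.1 -68.2 0 0.49; 40 17.1 -68.2 0 0.49'; python3 st.py 24
```

```text
t: 22.45
tcp_pos: [0.5895, -0.1785, 0.023]
tcp_rot: [-0.0, 0.634, 0.773, 0.0]
wrist_force: [-1.8, -1.3, -1.6]
opening: 0.0398
F tool [-0.9  -2.01  1.61] r 0.1447 ang -78.21 phi 0.497 xang 101.3 q [-0.42  0.37  1.68  0.    1.09 -0.62]
```

View pics/w24.png

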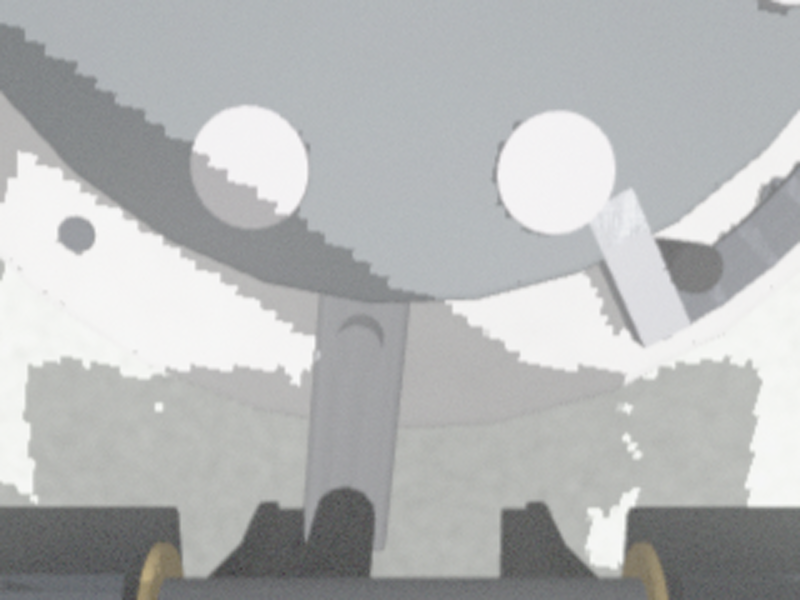

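The dog stays against the post (660,260), and the lever comes back on the pad. Back to rest.

```bash
python3 -m handwheel '40 0.1 -5.8 0 0.04; 40 0.6 -13 0 0.09; 40 1.4 -20.2 0 0.14; 40 2.6 -27.4 0 0.19; 40 4.2 -34.5 0 0.24; 40 6.1 -41.5 0 0.29; 40 8.3 -48.4 0 0.34; 40 10.9 -55.1 0 0.39; 40 13.8 -61.8 0 0.44; 40 17.1 -68.2 0 0.49; 40 17.1 -68.2 0 0.49'; python3 st.py 25
```

```text
t: 23.6
tcp_pos: [0.5204, -0.1748, 0.0233]
tcp_rot: [0.0, 0.802, 0.597, 0.001]
wrist_force: [0.7, 0.5, 0.6]
opening: 0.04
F tool [ 0.68  0.53 -0.62] r 0.1434 ang -105.97 phi 0.013 xang 73.3 q [-0.47  0.23  1.86  0.    1.05 -0.18]
```

View pics/w25.png

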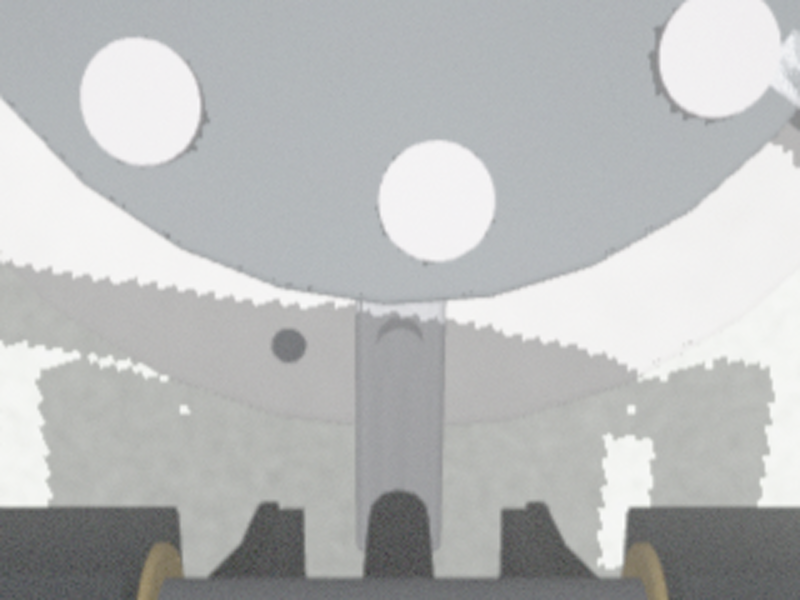

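The lever is at rest between the pads, touching neither. I lift straight up, back off and check everything.

```bash
python3 -m handwheel '40 0 0 -15 0; 40 0 0 -40 0; 40 0 0 -80 0; 40 0 0 -120 0; 40 -30 0 -150 0; 40 -70 0 -150 0; 40 -110 0 -150 0; 40 -150 0 -150 0; 40 -150 0 -150 0; 40 -150 0 -150 0; 40 -150 0 -150 0'; python3 - <<'E'
from h import *
np.set_printoptions(precision=4,suppress=True)
t=snap("top","26");t.crop(260,140,410,250,5,"pics/t26.png",.6)
s=snap("scene","26");s.crop(265,120,395,255,5,"pics/s26.png",.6)
cv2.imwrite("pics/top26.png",t.p[:,:,::-1]); cv2.imwrite("pics/scene26.png",s.p[:,:,::-1])
E
```

```text
t: 24.75
tcp_pos: [0.4772, -0.3185, 0.1735]
tcp_rot: [0.0, 0.802, 0.597, 0.0]
wrist_force: [-0.3, 0.2, 0.2]
opening: 0.0399
```

View pics/t26.png

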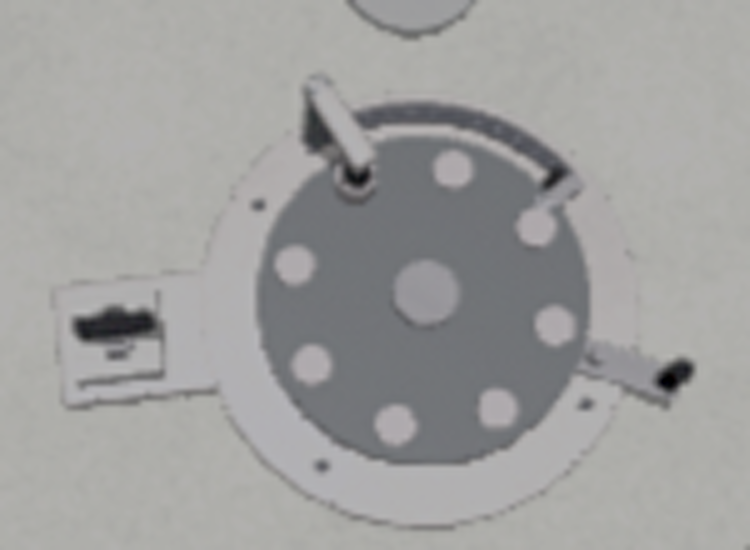

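View pics/s26.png

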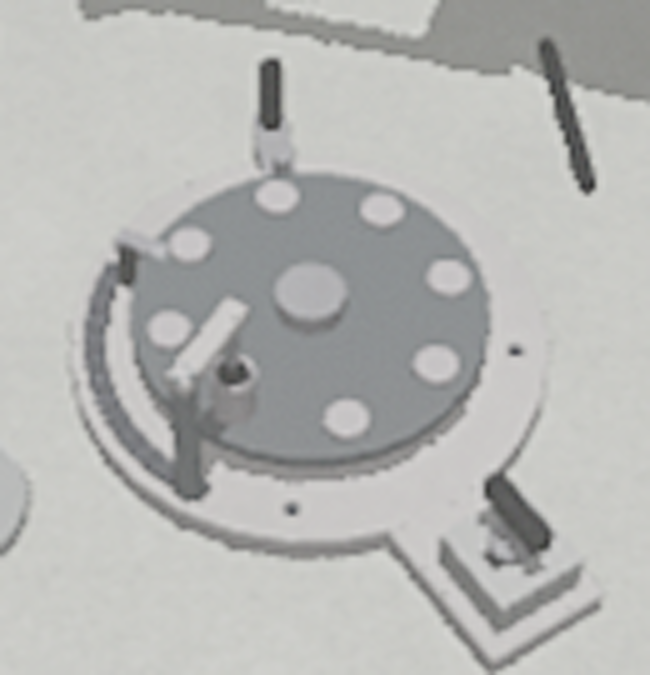

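View pics/top26.png

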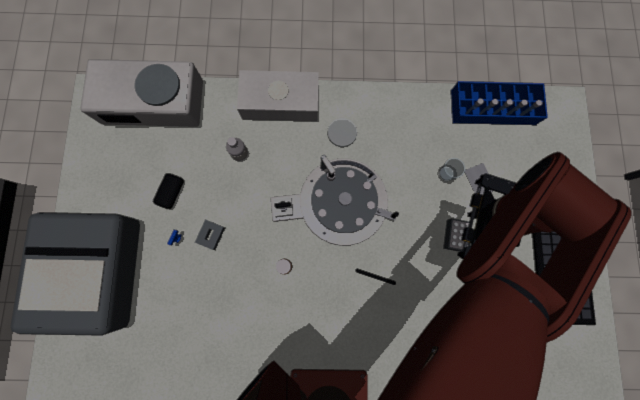

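View pics/scene26.png

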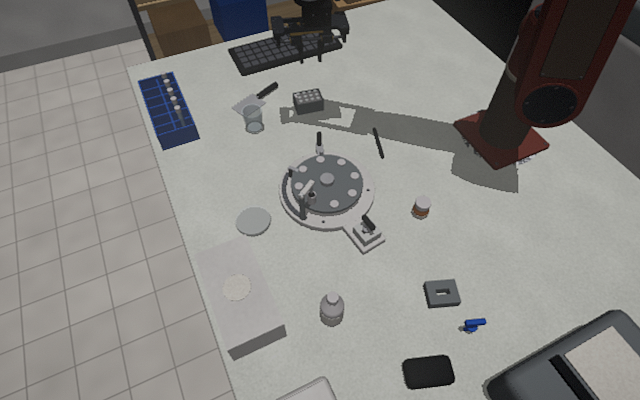

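The cup is under the probe, the dog is on the post, the lever is at rest, and the bottle, jar, beaker and dish haven't moved. I'll check the key's pose and the cup angle numerically.

```bash
python3 - <<'E'
from h import *
np.set_printoptions(precision=4,suppress=True)
t=Cam("pics/top26.npz"); s=Cam("pics/scene26.npz"); ax=np.array([.5599,-.0369])
T=lambda x,y,z:t.atz(260+(x+.5)/5-.5,140+(y+.5)/5-.5,z)
S=lambda x,y,z:s.atz(265+(x+.5)/5-.5,120+(y+.5)/5-.5,z)
for n,P in dict(cup=T(355,176,.074),cupS=S(234,373,.074),grip=T(680,370,.077),gripS=S(271,63,.077)).items():
    r=P[:2]-ax; print(n,P,"r %.4f ang %.1f"%(np.hypot(*r),np.degrees(np.arctan2(r[1],r[0]))))
for n,a,b in(("keyT",T(78,324,.081),T(152,318,.081)),("keyS",S(495,484,.081),S(545,540,.081))):
    print(n,(a+b)/2,np.linalg.norm(a-b),np.degrees(np.arctan2(*(b-a)[1::-1])))
C=s.cloud(); m=C[212:235,358:380]; b=(s.p[212:235,358:380].max(-1)<75); print("key z max",np.sort(m[...,2][b])[-10:], b.sum())
s.crop(345,200,390,245,14,"pics/s26k.png",.6)
d0=Cam("pics/top0.npz"); d=np.abs(t.p.astype(int)-d0.p).max(-1)>40
for n,(u,v) in dict(bottle=(235,149),jar=(284,266),dish=(342,133),beaker=(450,171),blue=(175,237)).items(): print(n,d[v-18:v+18,u-18:u+18].sum())
E
```

```text
cup [0.6226 0.0054 0.074 ] r 0.0756 ang 34.0
cupS [0.6243 0.0054 0.074 ] r 0.0770 ang 33.3
grip [ 0.5175 -0.1724  0.077 ] r 0.1420 ang -107.4
gripS [ 0.5185 -0.1749  0.077 ] r 0.1441 ang -106.7
keyT [0.5373 0.1346 0.081 ] 0.0400828451944309 -84.07311540359319
keyS [0.5392 0.1399 0.081 ] 0.03752217768516566 99.19618612725168
key z max [0.0834 0.0835 0.0837 0.0838 0.0838 0.0838 0.0839 0.084  0.0859 0.0867] 115
bottle 0
jar 0
dish 0
beaker 0
blue 0
```

View pics/s26k.png

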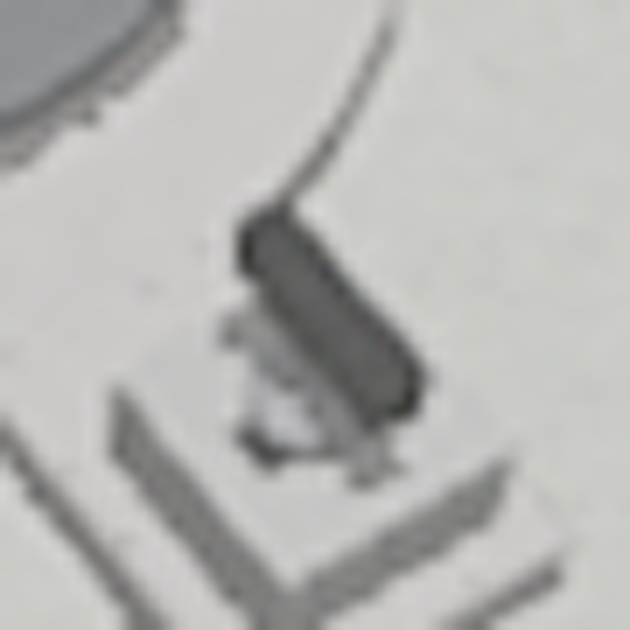

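```bash
python3 -c "
from station import env
print(env.observe()['t'],env.observe()['wrist_force']); print(env.finish_job())"
```

```text
24.85 [ 0.24397855  0.26843224 -0.09879693]
the job is handed in; nothing more can be done
None
```

The job is done and was handed in at 24.9 s. I took the key from the holder, lowered it into the slot until the collar sat down, turned it a quarter turn and let go. Then I swung the lever until the dog met the stop post, with 8.5 N at most, and brought it back to rest.

**Last checks**
- **Key:** it stands crosswise to the slot, at about 96–99° against the 97.5° wanted, with its bar top at about 81 mm as it should be at home. I did not pull on it to test the hold.
- **Lever and carousel:** the lever is at its rest angle and the dog is on the post. The cup is at 33–34°, against a probe-arm end I measured at 31.5–32.6°, which is within my reading error from those pictures.
- **Loose things:** the bottle, jar, beaker, dish and blue look-alike show no change in the top picture.

**What disagreed**
- **Finger length:** the finger ends lie about 28 mm short of the reported TCP. My first grip therefore closed above the key's bar, and I regripped 27 mm lower.
- **Stop contact:** the rise in force there was modest, from about 5 N to 8.5 N. I judged it to be the stop because the tool no longer advanced and the pictures showed the dog on the post.

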